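Ring up the wax patterns for investing

ROBOT

A 7-joint arm with a two-finger parallel gripper is mounted at the origin on the work surface. World frame = base frame: x ahead of the robot, y to its left, z up, the work surface at z = 0. Lengths are in m, angles in rad, forces in N, time in s.
With the tool pointing down it reaches from about 0.425 to 0.875 m from the base axis. Payload 4.7 kg.
Tool frame: the origin (TCP) lies between the finger pads; the fingertips stand 22 mm ahead of it and the grasp point (between the pads) lies 3 mm ahead of it; z points along the fingers, y is the line along which they close (so a half turn about z gives the same grasp; the last joint's range is limited). The gripper opens to 87 mm and grips with 3 to 60 N. Pads are 19 mm wide; open, the fingers measure 117 mm over their backs; the gripper's body (75 mm by 190 mm) begins 51 mm behind the grasp point.
Start: joints at [-1.215, 0.321, -0.07, 1.45, 0.023, 1.371, -0.057], TCP at [0.218, 0.612, 0.222] pointing down, gripper open.
Joint ranges: [-2.86, 2.86], [-0.3, 2.09], [-1.38, 1.24], [0.06, 2.45], [-1.56, 4.7], [0.09, 2.05], [-2.69, 2.69]. Speed limits (rad/s): [2.57, 2.57, 3.14, 3.14, 3.14, 3.14, 3.14].

INTERFACE

Orientations are given as a rotation vector (axis times angle).
In Python, from bench import ctrl gives the robot as it stands. The module is installed in compiled form; this text tells all that it offers.
- The arm moves only by the tool send_rows, never from a script. Its argument "motion" is a list of rows, each an object with "claw": the opening, from -1 (shut) to 1 (fully open); "slide": the shift along the tool's x, y, z in mm, a list of three; "delta_rot": the turn, a rotation vector about the tool's x, y, z in rad, a list of three. In form: [{"claw": claw, "slide": [x, y, z], "delta_rot": [ax, ay, az]}, ...]. A call has 1 to 5 rows; each row is the pose to reach, as a shift and turn from the pose commanded when the call began, along the tool's axes at that moment; what a row does not reach only later rows make up. A row lasts 1/10 s, in which the tool goes at most 50 mm and 8.59 degrees, less where a joint would pass 70% of its speed; a pose out of reach is approached as far as the arm can. A call with a gripper value outside its range is refused whole. The fingers move at their own pace and stop on an object; "grip_force" is the grip in N (left out, the last holds). Time passes only in rows, so rows that repeat a pose let the fingers close. It gives the time, the measured TCP pose, the force, the opening and the grip force at its end, in the units of the state.
- ctrl.get_state(): the state, without advancing time (a new reading comes with each control period).
- ctrl.get_image(name): name is "side" or "top" or "wrist"; returns a dict with "color" (400x640x3 uint8, blue, green, red), "fx", "fy", "cx", "cy" (pixels), "pose" (4x4, takes a point from camera to world coordinates). Camera axes: x right, y down, z forward; pixel columns grow to the right and rows downward; lengths in m; the calibration is good to about 2 mm. A picture is of the moment at which its call begins. There is no depth.
- ctrl.close_job(): hands the job in; it is judged then, once.
The state is a dict: "time": time; "joint_positions": joint angles; "qd": joint speeds; "joint_torque": joint torques, N m; "position": TCP position; "tool_rot": TCP orientation; "ft_force": force on the tool from outside, world axes, zero at the start; "torque": the same for the moment, N m; "grip_width": opening from 0.0 (shut) to 1.0 (fully open); "grip_force": force on a finger pad.
Only numpy, scipy, OpenCV 4.12 (cv2) and the standard library are available. Lean on these libraries where they do the work, as an engineer would, in place of code of your own. Each camera call takes 0.05 s, during which the arm holds its last target. There are 200 camera calls.

TASK

The wax patterns are ready for investing: set over each of the four wax patterns the casting ring that fits its rubber crucible former (small, medium, large and oval), so that every ring stands upright with its lower rim flat on the former's flange all round. Lower the rings gently without dropping them, let go of them all, and leave the liquid bottle and the roll of wax wire where they are.

Things in the scene. Friction and masses are not known exactly. Their poses are not given: they have to be found in the camera images.
- ring_small: Casting ring: an open tube of heat-browned stainless steel with a white fibre liner inside, standing upright and loose on the counter. The small one: round, 36 mm outside diameter, 31 mm inside. Wall 2.5 mm with liner, 50 mm tall, about 60 g, the same at both ends. Origin: centre of the lower rim; z runs up the tube.
- ring_medium: Casting ring: an open tube of heat-browned stainless steel with a white fibre liner inside, standing upright and loose on the counter. The medium one: round, 50 mm outside diameter, 45 mm inside. Wall 2.5 mm with liner, 55 mm tall, about 100 g, the same at both ends. Origin: centre of the lower rim; z runs up the tube.
- ring_large: Casting ring: an open tube of heat-browned stainless steel with a white fibre liner inside, standing upright and loose on the counter. The large one: round, 66 mm outside diameter, 61 mm inside. Wall 2.5 mm with liner, 60 mm tall, about 150 g, the same at both ends. Origin: centre of the lower rim; z runs up the tube.
- ring_oval: Casting ring: an open tube of heat-browned stainless steel with a white fibre liner inside, standing upright and loose on the counter. The oval one: straight sides and round ends, 66 mm long and 42 mm wide outside, 61 by 37 mm inside. Wall 2.5 mm with liner, 55 mm tall, about 120 g, the same at both ends. Origin: centre of the lower rim; z runs up the tube; y along its length, x across.
- former_small: Crucible former, dark rubber, fixed to the counter. For the small ring: round, 52 mm flange, its top (the seat) 6 mm above the counter. On it a plug 25 mm across, 5 mm tall (3 mm play all round in its ring), then a 45 degree cone that centres the ring, then the rigid green wax pattern (one crown on a sprue), up to 48 mm above the counter. Origin: underside centre; z up.
- former_medium: Crucible former, dark rubber, fixed to the counter. For the medium ring: round, 66 mm flange, its top (the seat) 6 mm above the counter. On it a plug 39 mm across, 5 mm tall (3 mm play all round in its ring), then a 45 degree cone that centres the ring, then the rigid green wax pattern (two crowns), up to 53 mm above the counter. Origin: underside centre; z up.
- former_large: Crucible former, dark rubber, fixed to the counter. For the large ring: round, 82 mm flange, its top (the seat) 6 mm above the counter. On it a plug 55 mm across, 5 mm tall (3 mm play all round in its ring), then a 45 degree cone that centres the ring, then the rigid green wax pattern (four crowns), up to 53 mm above the counter. Origin: underside centre; z up.
- former_oval: Crucible former, dark rubber, fixed to the counter. For the oval ring: oval, 82 by 58 mm flange, its top (the seat) 6 mm above the counter. On it a plug 55 by 31 mm, 5 mm tall (3 mm play all round in its ring), then a 45 degree ridge that centres the ring, then the rigid green wax pattern (a bridge), up to 47 mm above the counter. Origin: underside centre; z up; y along its length, x across.
- liquid_bottle: Bystander: upright off-white bottle of investment liquid with a blue cap, 50 mm in diameter, 130 mm tall, loose, among the rings. Origin: centre of its underside.
- wax_roll: Bystander: roll of green wax wire on a flat yellow spool, 66 mm in diameter, 22 mm high, loose, lying flat among the formers. Origin: centre of its underside.
Not all that is in view belongs to the job. What is shaped like the ring_medium but orange is not meant.

How it is judged:
By the outcome, as a careful person would: the job done as asked, in the order asked, and still so for the second after the job is handed in, with the robot touching nothing.
It also fails if it takes over 115 s, if anything falls off the work surface, if the arm or the gripper's body presses on something with over 40 N, if the wrist force passes 120 N, or if a joint passes its speed limit or range.

## Working session

There is one attempt and no reset: what is moved stays moved. The work goes in short steps, Python scripts to look and compute and a tool call to move; the robot and the scene stay as the last step left them, time stands still between calls to the robot, and variables do not carry over. Pictures are saved under pics/ and viewed, at most 14 in all, crops included, and the job is handed in when it is done.

Besides the shell and the picture viewer there is one more tool, called after "Request:" as name([rows], argument=value, ...), one row to a line, values as JSON. send_rows: Moves the arm, as the interface text tells. Its arguments: {"type":"object","properties":{"motion":{"type":"array","items":{"type":"object","properties":{"claw":{"type":"number"},"slide":{"type":"array","items":{"type":"number"}},"delta_rot":{"type":"array","items":{"type":"number"}}}}},"grip_force":{"type":"number"}},"required":["motion"]}

```bash
mkdir -p pics
python3 - <<'E'
from bench import ctrl
import cv2,numpy as np
s=ctrl.get_state(); print({k:np.round(v,3) for k,v in s.items()})
for n in ("top","side"):
    d=ctrl.get_image(n); cv2.imwrite(f"pics/{n}0.png",d["color"]); print(n,d["fx"],d["fy"],d["cx"],d["cy"],np.round(d["pose"],3).tolist())
    np.savez(f"{n}0.npz",**{k:np.array(v) for k,v in d.items()})
E
```

```text
{'time': np.float64(0.0), 'joint_positions': array([-1.215,  0.322, -0.07 ,  1.452,  0.023,  1.371, -0.057]), 'qd': array([-0.   , -0.   ,  0.002,  0.001, -0.001,  0.001,  0.001]), 'joint_torque': array([-0.0000e+00, -4.9127e+01, -4.0400e-01, -3.1253e+01, -6.4000e-02,
        4.4000e-02,  0.0000e+00]), 'position': array([0.218, 0.612, 0.221]), 'tool_rot': array([-5.340e-01, -3.096e+00,  3.000e-03]), 'ft_force': array([-0.119, -0.76 ,  0.441]), 'torque': array([-0.011,  0.003, -0.033]), 'grip_force': np.float64(0.0), 'grip_width': np.float64(1.003)}
top 391.0641786129919 391.0641786129919 318.1811948008676 204.9688840012729 [[-0.021, -0.981, 0.192, 0.33], [-1.0, 0.017, -0.026, 0.014], [0.023, -0.193, -0.981, 1.069], [0.0, 0.0, 0.0, 1.0]]
side 457.26654936353356 457.26654936353356 319.20612582041736 201.39159438246853 [[0.954, -0.153, 0.256, 0.233], [-0.298, -0.545, 0.784, -0.884], [0.02, -0.825, -0.565, 0.688], [0.0, 0.0, 0.0, 1.0]]
```

View pics/top0.png

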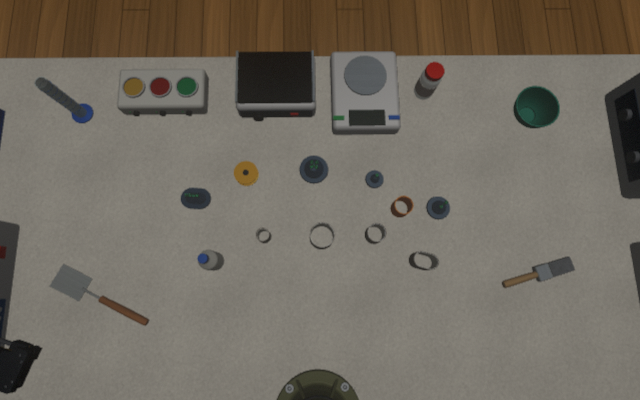

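View pics/side0.png

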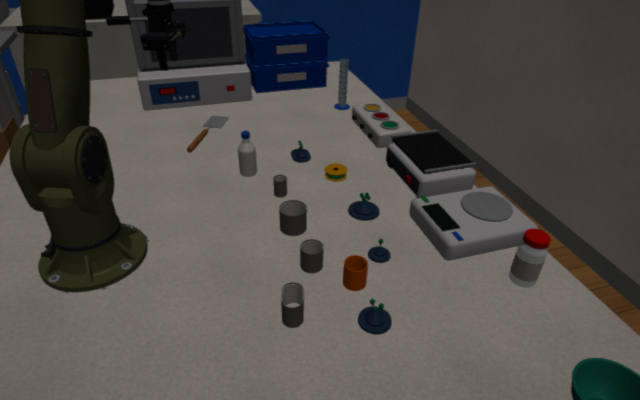

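The top view shows formers oval (196,198), large (314,169), small (374,179) and medium (438,208). The rings are small (264,236), large (321,237), medium (375,233) and oval (423,261). The orange decoy is at (401,207), the bottle at (208,260) and the wax roll at (246,173).

```bash
cat > h.py <<'E'
import numpy as np,cv2
from bench import ctrl
def ray(d,u,v,z):
    P=np.array(d["pose"]); r=P[:3,:3]@np.array([(u-d["cx"])/d["fx"],(v-d["cy"])/d["fy"],1]); o=P[:3,3]
    return o+r*(z-o[2])/r[2]
def proj(d,p):
    P=np.array(d["pose"]); c=P[:3,:3].T@(np.array(p)-P[:3,3]); return d["fx"]*c[0]/c[2]+d["cx"],d["fy"]*c[1]/c[2]+d["cy"]
E
python3 - <<'E'
from h import *
d=np.load("top0.npz"); im=d["color"]
c=im[150:290,170:470]; cv2.imwrite("pics/c1.png",cv2.resize(c,None,fx=2.6,fy=2.6,interpolation=cv2.INTER_CUBIC))
hsv=cv2.cvtColor(im,cv2.COLOR_BGR2HSV)
for name,u,v in [("oval",196,198),("large",314,169),("small",374,179),("med",438,208)]:
    x,y=u-25,v-25; w=hsv[y:y+50,x:x+50]
    m=((w[...,0]>85)&(w[...,0]<130)&(w[...,1]>70)).astype(np.uint8)
    n,l,st,ce=cv2.connectedComponentsWithStats(m); k=1+np.argmax(st[1:,4])
    ct,_=cv2.findContours((l==k).astype(np.uint8),cv2.RETR_EXTERNAL,cv2.CHAIN_APPROX_NONE)
    p=np.array([ray(d,a[0][0]+x,a[0][1]+y,.006)[:2] for a in ct[0]])*1000
    print(name,st[k],np.round(cv2.minAreaRect(p.astype(np.float32)),1) if 0 else cv2.minAreaRect(p.astype(np.float32)))
E
```

```text
Traceback (most recent call last):
ValueError: attempt to get argmax of an empty sequence
```

View pics/c1.png

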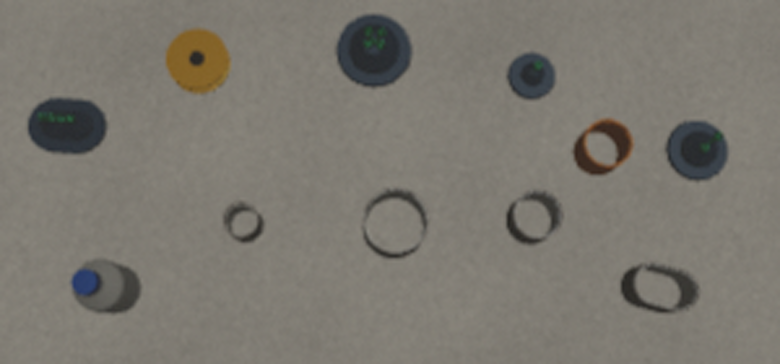

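The crop shows all four formers, concentric flange and plug, and the four grey rings plus the orange decoy. The bottle leans outward by perspective. Next I measure the formers by dark threshold.

Run:
```python
from h import *
def go(n,lst):
    d=np.load(n+"0.npz"); im=d["color"]; S=6
    for name,u,v,h,t in lst:
        b=26;x,y=u-b,v-b; w=cv2.resize(im[y:y+2*b,x:x+2*b],None,fx=S,fy=S,interpolation=cv2.INTER_CUBIC).astype(int)
        hsv=cv2.cvtColor(w.clip(0,255).astype(np.uint8),cv2.COLOR_BGR2HSV)
        bg=np.median(w.reshape(-1,3),0)
        m=(w.sum(2)<bg.sum()*t).astype(np.uint8)
        nn,l,st,ce=cv2.connectedComponentsWithStats(m); 
        k=1+np.argmin([np.hypot(*(c-b*S))-0.02*s for c,s in zip(ce[1:],st[1:,4])])
        ct,_=cv2.findContours((l==k).astype(np.uint8),cv2.RETR_EXTERNAL,cv2.CHAIN_APPROX_NONE)
        a=max(ct,key=len)[:,0]; 
        p=np.array([ray(d,(q[0]+.5)/S-.5+x,(q[1]+.5)/S-.5+y,h)[:2] for q in a])*1000
        (c,sz,an)=cv2.fitEllipse(p.astype(np.float32)); r=cv2.minAreaRect(p.astype(np.float32))
        print(n,name,np.round(c,1),np.round(sz,1),round(an),"|",np.round(r[0],1),np.round(r[1],1),round(r[2]))
go("top",[("Foval",196,198,.006,.75),("Flarge",314,169,.006,.75),("Fsmall",374,179,.006,.75),("Fmed",438,208,.006,.75),
 ("small",264,236,.025,.8),("large",321,237,.03,.8),("med",375,233,.0275,.8),("oval",423,261,.0275,.8),("orange",401,207,.0275,.8),("roll",246,173,.011,.9),("bottle",208,260,.065,.8)])
go("side",[("Foval",301,155,.006,.75),("Flarge",364,210,.006,.75),("Fsmall",379,254,.006,.75),("Fmed",375,320,.006,.75)])
```

```text
top Foval [564.3 324.3] [61.7 85.1] 173 | [564.3 324.4] [83.5 59.9] 86
top Flarge [642.1  -2.7] [81.1 81.7] 101 | [642.3  -2.2] [81.8 81.5] 45
top Fsmall [ 611.  -172.4] [51.  52.2] 52 | [ 610.9 -172.5] [51.1 51.9] 25
top Fmed [ 526.2 -346.4] [64.9 66.7] 22 | [ 525.7 -346.1] [67.  64.8] 89
top small [455.1 135. ] [33.8 42.4] 134 | [455.2 135.7] [43.7 36. ] 46
top large [447.8 -19.4] [63.4 72.6] 75 | [467.8 -25.2] [65.9 37.8] 72
top med [ 461.5 -173.5] [36.4 43.6] 126 | [ 464.4 -176.8] [47.2 29.4] 34
top oval [ 379.4 -288.5] [45.4 78. ] 173 | [ 379.1 -289.2] [80.9 48.6] 77
top orange [ 527.1 -240. ] [52. 68.] 37 | [ 527.2 -239.8] [50.6 67.7] 40
top roll [632.3 186.5] [67.  74.7] 117 | [631.9 185.8] [75.7 66.9] 35
top bottle [390.  263.1] [49.9 68.4] 167 | [390.2 263.7] [67.9 50.1] 84
side Foval [564.6 332.8] [ 58.2 138.5] 169 | [563.1 346.7] [145.3  60.9] 87
side Flarge [645.    3.7] [ 77.  124.8] 156 | [640.3  11.3] [124.1  84.4] 90
side Fsmall [ 612.9 -170.3] [49.1 81.8] 151 | [ 619.9 -168.6] [82.5 54.2] 38
side Fmed [ 526.6 -346.3] [63.6 83.4] 156 | [ 529.9 -346.5] [82.2 67.4] 38
```

Request:
send_rows([
  {"claw": 1,"slide": [-36,-35,0],"delta_rot": [0,0,0.123]},
  {"claw": 1,"slide": [-72,-70,0],"delta_rot": [0,0,0.246]},
  {"claw": 1,"slide": [-108,-105,0],"delta_rot": [0,0,0.368]},
  {"claw": 1,"slide": [-144,-140,0],"delta_rot": [0,0,0.491]},
  {"claw": 1,"slide": [-180,-174,0],"delta_rot": [0,0,0.613]},
])

```text
time: 0.6
position: [0.3294, 0.3863, 0.222]
tool_rot: [-1.45, -2.787, 0.001]
ft_force: [1.5, 0.4, -0.5]
grip_width: 1.003
grip_force: 0.0
```

Request:
send_rows([
  {"claw": 1,"slide": [-49,-8,0],"delta_rot": [0,0,0.123]},
  {"claw": 1,"slide": [-98,-16,0],"delta_rot": [0,0,0.246]},
  {"claw": 1,"slide": [-147,-24,0],"delta_rot": [0,0,0.368]},
  {"claw": 1,"slide": [-196,-32,0],"delta_rot": [0,0,0.491]},
  {"claw": 1,"slide": [-245,-40,0],"delta_rot": [0,0,0.613]},
])

```text
time: 1.1
position: [0.4382, 0.1634, 0.2223]
tool_rot: [-2.223, -2.219, -0.0]
ft_force: [0.9, -0.4, 0.1]
grip_width: 0.999
grip_force: 0.0
```

Request:
send_rows([
  {"claw": 1,"slide": [0,0,0],"delta_rot": [0,0,0]},
  {"claw": 1,"slide": [0,0,0],"delta_rot": [0,0,0]},
])

```text
time: 1.3
position: [0.438, 0.1644, 0.2222]
tool_rot: [-2.22, -2.221, -0.0]
ft_force: [-0.5, -0.2, -0.4]
grip_width: 0.998
grip_force: 0.0
```

Run:
```python
from h import *
d=ctrl.get_image("wrist"); cv2.imwrite("pics/w0.png",d["color"]); np.savez("w0.npz",**{k:np.array(v) for k,v in d.items()})
print(d["fx"],np.round(d["pose"],3).tolist())
s=ctrl.get_state();print(s["time"],np.round(s["position"],4),np.round(s["tool_rot"],3),np.round(s["joint_positions"],2))
```

```text
296.4399320748084 [[1.0, -0.001, -0.001, 0.439], [-0.001, -0.958, -0.287, 0.244], [-0.001, 0.287, -0.958, 0.385], [0.0, 0.0, 0.0, 1.0]]
1.35 [0.4375 0.1658 0.2221] [-2.217 -2.225  0.   ] [-0.78 -0.08  0.34  1.89  0.03  1.33 -0.44]
```

View pics/w0.png

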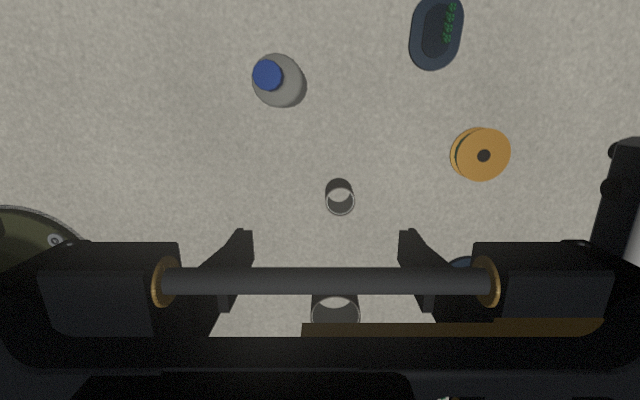

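The wrist view shows the small ring at (340,197), the bottle at (278,80), the oval former at (436,35) and the wax roll at (481,155). The large ring is partly hidden between the fingers. I measure the ring using its near lower rim and far upper rim.

```bash
cat >> h.py <<'E'
def ringmeas(d,guess,h,b=45,S=4,t=18,maskfn=None):
    """centre (mm) of an upright tube: near edge=lower rim, far edge=upper rim; returns centre, diameters seen"""
    im=d["color"]; u,v=[int(round(q)) for q in proj(d,[guess[0],guess[1],h/2])]
    x,y=max(u-b,0),max(v-b,0); w=im[y:v+b,x:u+b]
    w=cv2.resize(w,None,fx=S,fy=S,interpolation=cv2.INTER_CUBIC)
    w=cv2.GaussianBlur(w,(0,0),3).astype(float); bg=np.median(w.reshape(-1,3),0)
    m=(np.abs(w-bg).max(2)>t).astype(np.uint8)
    ct,_=cv2.findContours(m,cv2.RETR_EXTERNAL,cv2.CHAIN_APPROX_NONE)
    c0=np.array([(u-x)*S,(v-y)*S])
    ct=[c for c in ct if len(c)>40]
    c=min(ct,key=lambda c:np.hypot(*(c[:,0].mean(0)-c0)))
    m2=np.zeros_like(m);cv2.drawContours(m2,[c],-1,255,-1)
    P=[np.array([ray(d,(q[0]+.5)/S-.5+x,(q[1]+.5)/S-.5+y,z)[:2] for q in c[:,0]])*1000 for z in (0,h)]
    o=np.array(d["pose"])[:2,3]*1000; n=np.array(guess[:2])*1000-o; n/=np.hypot(*n); k=np.array([-n[1],n[0]])
    a0,a1=(P[0]@n).min(),(P[1]@n).max(); k0,k1=(P[1]@k).min(),(P[1]@k).max()
    return (a0+a1)/2*n+(k0+k1)/2*k,a1-a0,k1-k0,(w.astype(np.uint8),m2)
E
python3 - <<'E'
from h import *
W=np.load("w0.npz");T=np.load("top0.npz")
for t in (12,18,25):
    r=ringmeas(W,(.455,.135),.05,t=t); print("w small",t,np.round(r[0],1),r[1:3])
    for n,g,h in [("small",(.455,.135),.05),("large",(.45,-.019),.06),("med",(.461,-.174),.055),("oval",(.379,-.289),.055),("orange",(.527,-.24),.055)]:
        r=ringmeas(T,g,h,b=22,S=6,t=t); print("t",n,t,np.round(r[0],1),np.round(r[1:3],1))
E
```

```text
w small 12 [455.6 137.4] (np.float64(37.78869478932052), np.float64(36.71886653341397))
t small 12 [455.2 135.4] [37.9 38.2]
t large 12 [464.8 -23.9] [37.2 67.2]
t med 12 [ 454.5 -163.3] [52.5 51.6]
t oval 12 [ 379.7 -288. ] [66.2 54.9]
t orange 12 [ 526.7 -239.4] [54.1 53. ]
w small 18 [455.7 137.4] (np.float64(37.094445625516855), np.float64(35.691234232558884))
t small 18 [455.1 135.3] [36.4 36.5]
t large 18 [466.  -24.2] [33.3 65.4]
t med 18 [ 454.4 -163.2] [51.2 50.2]
t oval 18 [ 379.7 -288. ] [65.  53.5]
t orange 18 [ 526.8 -239.4] [52.8 52. ]
w small 25 [455.6 137.5] (np.float64(36.34780066862986), np.float64(34.590270105386935))
t small 25 [455. 135.] [35.1 34.9]
t large 25 [467.7 -24.7] [28.4 63.8]
t med 25 [ 464.2 -176.6] [16.4 46.4]
t oval 25 [ 379.6 -287.9] [63.6 52. ]
t orange 25 [ 526.7 -239.3] [51.9 50.8]
```

Request:
send_rows([
  {"claw": 1,"slide": [-14,9,30],"delta_rot": [0,0,0]},
  {"claw": 1,"slide": [-28,18,60],"delta_rot": [0,0,0]},
  {"claw": 1,"slide": [-28,18,100],"delta_rot": [0,0,0]},
  {"claw": 1,"slide": [-28,18,120],"delta_rot": [0,0,0]},
  {"claw": 1,"slide": [-28,18,120],"delta_rot": [0,0,0]},
])

```text
time: 1.85
position: [0.4527, 0.1382, 0.0991]
tool_rot: [-2.212, -2.227, 0.011]
ft_force: [-0.4, -0.0, 0.2]
grip_width: 1.0
grip_force: 0.0
```

```bash
cat >> h.py <<'E'
def look(name,view=True):
    d=ctrl.get_image("wrist"); np.savez(name+".npz",**{k:np.array(v) for k,v in d.items()})
    if view: cv2.imwrite(f"pics/{name}.png",d["color"])
    return d
def st():
    s=ctrl.get_state(); print("t",round(s["time"],2),"pos",np.round(np.array(s["position"])*1000,1),"rot",np.round(s["tool_rot"],4),"F",np.round(s["ft_force"],1),"w",round(float(s["grip_width"]),3),"g",round(float(s["grip_force"]),1))
    return s
E
python3 - <<'E'
from h import *
d=look("w1"); st()
for t in (12,18,25):
    r=ringmeas(d,(.455,.137),.05,t=t,b=55); print(np.round(r[0],1),r[1:3])
E
```

```text
t 1.9 pos [454.4 138.6 101.2] rot [-2.2136 -2.2277  0.005 ] F [-0.2  1.3  1.1] w 0.997 g 0.0
[456.3 136.8] (np.float64(37.44756733763256), np.float64(36.66552256537716))
[456.3 136.8] (np.float64(37.00091855851822), np.float64(36.12270066167821))
[456.3 136.8] (np.float64(36.55271442210406), np.float64(35.54064586392991))
```

View pics/w1.png

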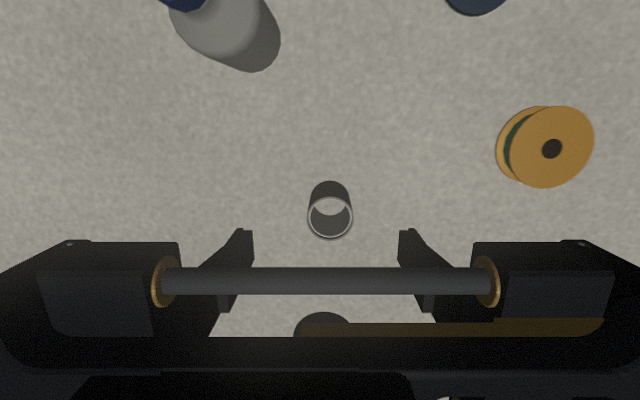

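The small ring's upper rim is at (330,217), midway between the fingers at about 325. I descend and grip.

Request:
send_rows([
  {"claw": 1,"slide": [-1.5,1.5,30],"delta_rot": [0,0,0]},
  {"claw": 1,"slide": [-1.5,1.5,55],"delta_rot": [0,0,0]},
  {"claw": 1,"slide": [-1.5,1.5,68],"delta_rot": [0,0,0]},
  {"claw": 1,"slide": [-1.5,1.5,68],"delta_rot": [0,0,0]},
  {"claw": 1,"slide": [-1.5,1.5,68],"delta_rot": [0,0,0]},
])

```text
time: 2.4
position: [0.4584, 0.1368, 0.0356]
tool_rot: [2.217, 2.225, 0.003]
ft_force: [0.0, 0.4, 0.6]
grip_width: 1.0
grip_force: 0.0
```

Request:
send_rows([
  {"claw": -1,"slide": [0,0,0],"delta_rot": [0,0,0]},
  {"claw": -1,"slide": [0,0,0],"delta_rot": [0,0,0]},
  {"claw": -1,"slide": [0,0,0],"delta_rot": [0,0,0]},
  {"claw": -1,"slide": [0,0,0],"delta_rot": [0,0,0]},
  {"claw": -1,"slide": [0,0,0],"delta_rot": [0,0,0]},
], grip_force=20)

```text
time: 2.9
position: [0.4576, 0.136, 0.0346]
tool_rot: [2.218, 2.225, 0.001]
ft_force: [-0.7, -0.5, -0.3]
grip_width: 0.634
grip_force: 0.0
```

Request:
send_rows([
  {"claw": -1,"slide": [0,0,0],"delta_rot": [0,0,0]},
  {"claw": -1,"slide": [0,0,0],"delta_rot": [0,0,0]},
  {"claw": -1,"slide": [0,0,0],"delta_rot": [0,0,0]},
  {"claw": -1,"slide": [0,0,0],"delta_rot": [0,0,0]},
  {"claw": -1,"slide": [0,0,0],"delta_rot": [0,0,0]},
])

```text
time: 3.4
position: [0.4574, 0.1359, 0.0343]
tool_rot: [-2.218, -2.225, 0.0]
ft_force: [-0.4, -0.9, 0.4]
grip_width: 0.396
grip_force: 20.0
```

Request:
send_rows([
  {"claw": -1,"slide": [0,0,-20],"delta_rot": [0,0,0]},
  {"claw": -1,"slide": [0,0,-60],"delta_rot": [0,0,0]},
  {"claw": -1,"slide": [-10,4,-100],"delta_rot": [0,0,0]},
  {"claw": -1,"slide": [-40,16,-110],"delta_rot": [0,0,0]},
  {"claw": -1,"slide": [-80,32,-110],"delta_rot": [0,0,0]},
])

```text
time: 3.9
position: [0.4915, 0.0577, 0.147]
tool_rot: [2.212, 2.229, 0.009]
ft_force: [-0.4, -0.1, -1.0]
grip_width: 0.397
grip_force: 20.0
```

Request:
send_rows([
  {"claw": -1,"slide": [-42,16,0],"delta_rot": [0,0,0]},
  {"claw": -1,"slide": [-84,33,0],"delta_rot": [0,0,0]},
  {"claw": -1,"slide": [-126,50,0],"delta_rot": [0,0,0]},
  {"claw": -1,"slide": [-168,66,0],"delta_rot": [0,0,0]},
  {"claw": -1,"slide": [-210,82,0],"delta_rot": [0,0,0]},
])

```text
time: 4.4
position: [0.5729, -0.1552, 0.1443]
tool_rot: [2.217, 2.225, 0.001]
ft_force: [1.5, 0.1, -0.6]
grip_width: 0.402
grip_force: 20.0
```

Request:
send_rows([
  {"claw": -1,"slide": [-40,16,0],"delta_rot": [0,0,0]},
  {"claw": -1,"slide": [-75,30,0],"delta_rot": [0,0,0]},
  {"claw": -1,"slide": [-95,40,0],"delta_rot": [0,0,0]},
  {"claw": -1,"slide": [-95,40,0],"delta_rot": [0,0,0]},
  {"claw": -1,"slide": [-95,40,0],"delta_rot": [0,0,0]},
])

```text
time: 4.9
position: [0.6123, -0.2485, 0.1436]
tool_rot: [-2.218, -2.223, 0.001]
ft_force: [0.7, 1.1, -0.9]
grip_width: 0.393
grip_force: 20.0
```

Run:
```python
from h import *
d=look("w2"); st()
for p in [(.611,-.172,.006),(.642,-.0025,.006)]: print(proj(d,p))
```

```text
t 4.95 pos [ 612.5 -247.3  143.8] rot [-2.2161e+00 -2.2246e+00 -4.0000e-04] F [ 1.4  0.2 -0.6] w 0.398 g 20.0
(np.float64(323.67656449195806), np.float64(111.04137972074729))
(np.float64(361.80365379178437), np.float64(-106.88410422073886))
```

View pics/w2.png

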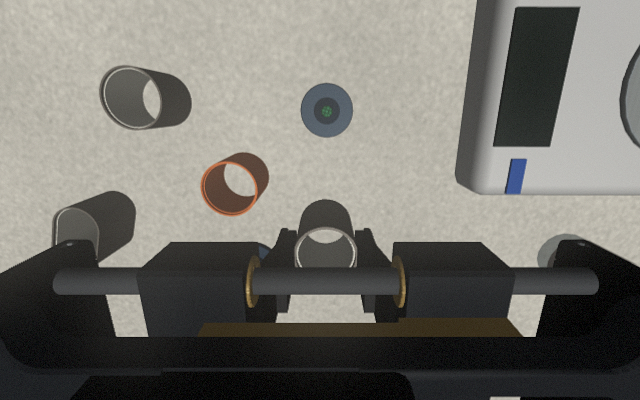

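Wrist view: the small ring is in hand at (326,228). The small former is at (327,110), the medium ring at (145,97), the orange decoy at (235,184) and the oval ring, half hidden, at (95,230).

```bash
cat >> h.py <<'E'
def formermeas(d,guess,h=.006,b=40,S=4,t=18):
    im=d["color"]; u,v=[int(round(q)) for q in proj(d,[guess[0],guess[1],h])]
    x,y=max(u-b,0),max(v-b,0); w=cv2.resize(im[y:v+b,x:u+b],None,fx=S,fy=S,interpolation=cv2.INTER_CUBIC)
    w=cv2.GaussianBlur(w,(0,0),3).astype(float); bl=w[...,0]-w[...,2]
    m=((bl-np.median(bl))>t).astype(np.uint8)
    ct,_=cv2.findContours(m,cv2.RETR_EXTERNAL,cv2.CHAIN_APPROX_NONE); c=max(ct,key=cv2.contourArea)
    p=(np.array([ray(d,(q[0]+.5)/S-.5+x,(q[1]+.5)/S-.5+y,h)[:2] for q in c[:,0]])*1000).astype(np.float32)
    return cv2.fitEllipse(p),cv2.minAreaRect(p)
E
python3 - <<'E'
from h import *
d=np.load("w2.npz")
for t in (12,20,28): print(formermeas(d,(.611,-.172),t=t))
for t in (12,20): 
    r=ringmeas(d,(.4545,-.163),.055,t=t,b=70); print("med",np.round(r[0],1),np.round(r[1:3],1))
# ring in hand: near lower edge, columns around
g=cv2.cvtColor(d["color"],cv2.COLOR_BGR2GRAY).astype(int)
print(g[190:215,326]); print(g[222,285:375])
print("near edge y:",[round(ray(d,326,v,.1095)[1]*1000,1) for v in (199,200,201)])
E
```

```text
(((613.5401000976562, -171.46087646484375), (50.48921203613281, 50.53864288330078), 24.9165096282959), ((613.5762329101562, -171.4759063720703), (50.53933334350586, 50.724884033203125), 45.22406005859375))
(((613.5380249023438, -171.4469451904297), (49.43826675415039, 49.471824645996094), 18.881628036499023), ((613.5426635742188, -171.406005859375), (49.54441833496094, 49.50773620605469), 45.24473190307617))
(((613.56103515625, -171.43289184570312), (48.08102798461914, 48.17893981933594), 5.589668273925781), ((613.5164184570312, -171.3728485107422), (48.009666442871094, 48.332191467285156), 0.04726986959576607))
med [ 455.6 -161.7] [51.4 51.2]
med [ 455.6 -161.7] [51.  50.6]
[187 186 183 179 180 182 187 190 176 111  64  67  67  64  70  66  70  65
  64  67  69  69  65  67  65]
[174 179 177 182 180 180 175 180 175 173 173 174 174 177 156  51  61  63
  67  65  65  65  66  61  62  64  63  64  62  64  62  63  63  63  63  67
  65  63  62  61  62  60  63  64  60  64  64  62  65  64  62  66  65  68
  58  60  63  62  63  66  63  63  61  65  59  73 137 186 181 177 178 186
 185 186 187 186 184 181 183 183 180 180 177 179 185 184 183 179 180 183]
near edge y: [np.float64(-229.6), np.float64(-230.3), np.float64(-231.0)]
```

Request:
send_rows([
  {"claw": -1,"slide": [35,0.5,0],"delta_rot": [0,0,0]},
  {"claw": -1,"slide": [65,1,10],"delta_rot": [0,0,0]},
  {"claw": -1,"slide": [76,1,30],"delta_rot": [0,0,0]},
  {"claw": -1,"slide": [76,1,45],"delta_rot": [0,0,0]},
  {"claw": -1,"slide": [76,1,45],"delta_rot": [0,0,0]},
])

```text
time: 5.45
position: [0.6116, -0.1711, 0.097]
tool_rot: [-2.213, -2.224, 0.004]
ft_force: [-0.2, -0.6, -0.6]
grip_width: 0.397
grip_force: 20.0
```

Request:
send_rows([
  {"claw": -1,"slide": [0,0,0],"delta_rot": [0,0,0]},
  {"claw": -1,"slide": [0,0,0],"delta_rot": [0,0,0]},
  {"claw": -1,"slide": [0,0,0],"delta_rot": [0,0,0]},
])

```text
time: 5.75
position: [0.6138, -0.1739, 0.1004]
tool_rot: [2.219, 2.222, 0.001]
ft_force: [0.2, 0.4, -0.5]
grip_width: 0.393
grip_force: 20.0
```

Run:
```python
from h import *
st(); d=np.load("w2.npz")
P=d["pose"]; print("cam",P[:3,3]); print([ray(d,325,222,z)[:2].round(4) for z in (.12,.135)], "tcp was 612.5 -247.3")
```

```text
t 5.75 pos [ 613.8 -173.9  100.4] rot [2.2187e+00 2.2220e+00 1.1000e-03] F [ 0.2  0.4 -0.5] w 0.393 g 20.0
cam [ 0.61307195 -0.16857211  0.30624318]
[array([ 0.6126, -0.2425]), array([ 0.6127, -0.2366])] tcp was 612.5 -247.3
```

Run:
```python
from h import *
for i in range(4):
    d=ctrl.get_image("wrist"); s=st(); print(np.round(np.array(d["pose"])[:3,3]*1000,1))
```

```text
t 5.8 pos [ 613.8 -173.6  100.2] rot [2.2186e+00 2.2225e+00 1.1000e-03] F [0.3 0.2 0. ] w 0.394 g 20.0
[614.2 -93.8 262.9]
t 5.85 pos [ 613.7 -173.4  100.1] rot [2.2185e+00 2.2230e+00 1.0000e-03] F [-0.2 -1.  -0.8] w 0.399 g 20.0
[614.2 -93.6 262.7]
t 5.9 pos [ 613.6 -173.2   99.9] rot [2.2185e+00 2.2234e+00 8.0000e-04] F [-0.4  0.6 -0.1] w 0.391 g 20.0
[614.2 -93.3 262.6]
t 5.95 pos [ 613.6 -173.    99.7] rot [2.2183e+00 2.2239e+00 7.0000e-04] F [ 0.3  0.2 -1.4] w 0.4 g 20.0
[614.1 -93.1 262.4]
```

Request:
send_rows([
  {"claw": -1,"slide": [0,0,15],"delta_rot": [0,0,0]},
  {"claw": -1,"slide": [0,0,30],"delta_rot": [0,0,0]},
  {"claw": -1,"slide": [0,0,42],"delta_rot": [0,0,0]},
  {"claw": -1,"slide": [0,0,50],"delta_rot": [0,0,0]},
  {"claw": -1,"slide": [0,0,54],"delta_rot": [0,0,0]},
])

```text
time: 6.45
position: [0.6125, -0.1723, 0.0436]
tool_rot: [-2.217, -2.223, 0.002]
ft_force: [0.6, -0.2, -0.4]
grip_width: 0.396
grip_force: 20.0
```

Request:
send_rows([
  {"claw": -1,"slide": [0,0,0],"delta_rot": [0,0,0]},
  {"claw": -1,"slide": [0,0,1],"delta_rot": [0,0,0]},
  {"claw": -1,"slide": [0,0,1],"delta_rot": [0,0,0]},
  {"claw": -1,"slide": [0,0,1],"delta_rot": [0,0,0]},
  {"claw": -1,"slide": [0,0,1],"delta_rot": [0,0,0]},
])

```text
time: 6.95
position: [0.6137, -0.1726, 0.0448]
tool_rot: [2.218, 2.224, 0.001]
ft_force: [-0.2, 1.4, -1.4]
grip_width: 0.397
grip_force: 20.0
```

Run:
```python
from h import *
st()
```

```text
t 6.95 pos [ 613.7 -172.6   44.8] rot [2.2177e+00 2.2244e+00 9.0000e-04] F [-0.2  1.4 -1.4] w 0.397 g 20.0
```

Request:
send_rows([
  {"claw": -1,"slide": [0,0,0.8],"delta_rot": [0,0,0]},
  {"claw": -1,"slide": [0,0,1.6],"delta_rot": [0,0,0]},
  {"claw": -1,"slide": [0,0,2.4],"delta_rot": [0,0,0]},
  {"claw": -1,"slide": [0,0,3.0],"delta_rot": [0,0,0]},
  {"claw": -1,"slide": [0,0,3.5],"delta_rot": [0,0,0]},
])

```text
time: 7.45
position: [0.6134, -0.1726, 0.0408]
tool_rot: [-2.218, -2.225, -0.0]
ft_force: [0.0, -0.6, 0.0]
grip_width: 0.397
grip_force: 20.0
```

Request:
send_rows([
  {"claw": -1,"slide": [0,0,0.4],"delta_rot": [0,0,0]},
  {"claw": -1,"slide": [0,0,0.8],"delta_rot": [0,0,0]},
  {"claw": -1,"slide": [0,0,0.8],"delta_rot": [0,0,0]},
  {"claw": -1,"slide": [0,0,0.8],"delta_rot": [0,0,0]},
])

```text
time: 7.85
position: [0.6134, -0.1726, 0.0404]
tool_rot: [-2.218, -2.225, -0.0]
ft_force: [-1.6, 0.2, 1.8]
grip_width: 0.396
grip_force: 20.0
```

Request:
send_rows([
  {"claw": -1,"slide": [0,0,0.5],"delta_rot": [0,0,0]},
  {"claw": -1,"slide": [0,0,0.5],"delta_rot": [0,0,0]},
])

```text
time: 8.05
position: [0.6135, -0.1726, 0.0403]
tool_rot: [-2.218, -2.225, -0.001]
ft_force: [-3.1, -0.1, 5.9]
grip_width: 0.4
grip_force: 20.0
```

Request:
send_rows([
  {"claw": 1,"slide": [0,0,0],"delta_rot": [0,0,0]},
  {"claw": 1,"slide": [0,0,0],"delta_rot": [0,0,0]},
  {"claw": 1,"slide": [0,0,0],"delta_rot": [0,0,0]},
  {"claw": 1,"slide": [0,0,0],"delta_rot": [0,0,0]},
  {"claw": 1,"slide": [0,0,0],"delta_rot": [0,0,0]},
])

```text
time: 8.55
position: [0.6134, -0.1726, 0.0394]
tool_rot: [-2.218, -2.225, 0.0]
ft_force: [-0.2, 0.2, 0.6]
grip_width: 0.766
grip_force: 0.0
```

Request:
send_rows([
  {"claw": 1,"slide": [0,0,-10],"delta_rot": [0,0,0]},
  {"claw": 1,"slide": [0,0,-40],"delta_rot": [0,0,0]},
  {"claw": 1,"slide": [0,0,-80],"delta_rot": [0,0,0]},
  {"claw": 1,"slide": [-20,0,-95],"delta_rot": [0,0,0]},
  {"claw": 1,"slide": [-65,0,-95],"delta_rot": [0,0,0]},
])

```text
time: 9.05
position: [0.6178, -0.2334, 0.1389]
tool_rot: [2.206, 2.232, 0.011]
ft_force: [0.9, 1.5, 0.5]
grip_width: 0.999
grip_force: 0.0
```

Run:
```python
from h import *
d=look("w3"); st()
for t in (12,20): 
    r=ringmeas(d,(.6135,-.1715),.055,t=t,b=70); print("smallplaced",np.round(r[0],1),np.round(r[1:3],1))
```

```text
t 9.1 pos [ 613.4 -247.4  138. ] rot [ 2.217   2.2133 -0.0033] F [-2.6 -7.7  1.4] w 0.993 g 0.0
smallplaced [ 614.  -171.9] [52.  43.8]
smallplaced [ 613.9 -172.3] [49.7 43.2]
```

View pics/w3.png

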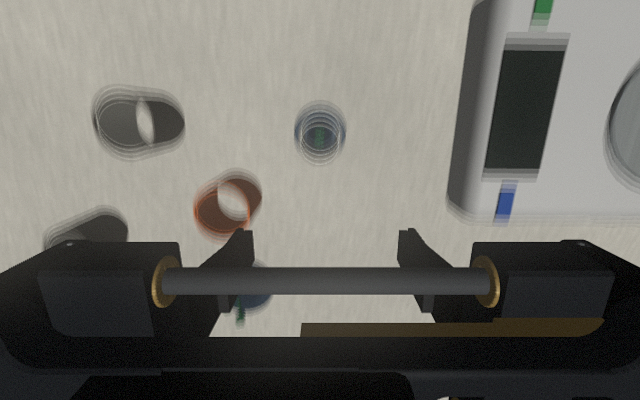

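The blurred view (the arm was still moving) shows the small ring seated concentrically at (320,132). On to the medium ring.

Request:
send_rows([
  {"claw": 1,"slide": [18,-36,0],"delta_rot": [0,0,0]},
  {"claw": 1,"slide": [36,-74,0],"delta_rot": [0,0,0]},
  {"claw": 1,"slide": [54,-112,0],"delta_rot": [0,0,0]},
  {"claw": 1,"slide": [70,-145,0],"delta_rot": [0,0,0]},
  {"claw": 1,"slide": [76,-158,0],"delta_rot": [0,0,0]},
])

```text
time: 9.6
position: [0.4523, -0.1608, 0.1344]
tool_rot: [-2.216, -2.223, -0.002]
ft_force: [0.7, -0.4, 0.4]
grip_width: 1.002
grip_force: 0.0
```

Request:
send_rows([
  {"claw": 1,"slide": [0,0,10],"delta_rot": [0,0,0]},
  {"claw": 1,"slide": [0,0,30],"delta_rot": [0,0,0]},
  {"claw": 1,"slide": [0,0,40],"delta_rot": [0,0,0]},
  {"claw": 1,"slide": [0,0,40],"delta_rot": [0,0,0]},
  {"claw": 1,"slide": [0,0,40],"delta_rot": [0,0,0]},
])

```text
time: 10.1
position: [0.4557, -0.1627, 0.0945]
tool_rot: [2.219, 2.224, -0.002]
ft_force: [-0.1, 0.6, 0.5]
grip_width: 0.999
grip_force: 0.0
```

Run:
```python
from h import *
d=look("w4"); st(); print(np.round(d["pose"],4).tolist())
for t in (12,20): 
    r=ringmeas(d,(.4555,-.162),.055,t=t,b=60); print("med",np.round(r[0],1),np.round(r[1:3],1))
    r=ringmeas(d,(.45,-.019),.06,t=t,b=70); print("large",np.round(r[0],1),np.round(r[1:3],1))
```

```text
t 10.15 pos [ 456.  -162.7   94.9] rot [ 2.2181e+00  2.2236e+00 -7.0000e-04] F [ 0.5 -0.3 -0.5] w 0.999 g 0.0
[[1.0, 0.001, -0.0008, 0.4564], [0.0007, -0.9574, -0.2887, -0.0825], [-0.001, 0.2887, -0.9574, 0.257], [0.0, 0.0, 0.0, 1.0]]
med [ 455.6 -162.2] [51.3 50.5]
large [452.8 -36. ] [32.4 65.5]
med [ 455.7 -162.1] [50.7 49.9]
large [452.7 -35.9] [32.1 65. ]
```

Aligned within 1 mm. Descend 60 and grip.

Request:
send_rows([
  {"claw": 1,"slide": [0.5,0,25],"delta_rot": [0,0,0]},
  {"claw": 1,"slide": [0.5,0,50],"delta_rot": [0,0,0]},
  {"claw": 1,"slide": [0.5,0,60],"delta_rot": [0,0,0]},
  {"claw": 1,"slide": [0.5,0,60],"delta_rot": [0,0,0]},
  {"claw": 1,"slide": [0.5,0,60],"delta_rot": [0,0,0]},
])

```text
time: 10.65
position: [0.4562, -0.162, 0.0354]
tool_rot: [2.218, 2.224, 0.001]
ft_force: [-0.5, 0.4, 0.7]
grip_width: 1.001
grip_force: 0.0
```

Request:
send_rows([
  {"claw": -1,"slide": [0,0,0],"delta_rot": [0,0,0]},
  {"claw": -1,"slide": [0,0,0],"delta_rot": [0,0,0]},
  {"claw": -1,"slide": [0,0,0],"delta_rot": [0,0,0]},
  {"claw": -1,"slide": [0,0,0],"delta_rot": [0,0,0]},
  {"claw": -1,"slide": [0,0,0],"delta_rot": [0,0,0]},
])

```text
time: 11.15
position: [0.4555, -0.1615, 0.0347]
tool_rot: [2.218, 2.225, 0.001]
ft_force: [0.6, 0.9, 0.1]
grip_width: 0.633
grip_force: 0.0
```

Request:
send_rows([
  {"claw": -1,"slide": [0,0,0],"delta_rot": [0,0,0]},
  {"claw": -1,"slide": [0,0,0],"delta_rot": [0,0,0]},
  {"claw": -1,"slide": [0,0,0],"delta_rot": [0,0,0]},
])

```text
time: 11.45
position: [0.4555, -0.1615, 0.0347]
tool_rot: [-2.218, -2.225, -0.0]
ft_force: [-0.5, 0.0, 1.5]
grip_width: 0.566
grip_force: 20.0
```

Run:
```python
from h import *
st()
```

```text
t 11.45 pos [ 455.5 -161.5   34.7] rot [-2.2180e+00 -2.2247e+00 -3.0000e-04] F [-0.5  0.   1.5] w 0.566 g 20.0
```

Request:
send_rows([
  {"claw": -1,"slide": [0,0,-20],"delta_rot": [0,0,0]},
  {"claw": -1,"slide": [0,0,-60],"delta_rot": [0,0,0]},
  {"claw": -1,"slide": [-10,4,-100],"delta_rot": [0,0,0]},
  {"claw": -1,"slide": [-45,12,-110],"delta_rot": [0,0,0]},
  {"claw": -1,"slide": [-90,24,-110],"delta_rot": [0,0,0]},
])

```text
time: 11.95
position: [0.4821, -0.2506, 0.1471]
tool_rot: [2.21, 2.229, 0.008]
ft_force: [0.1, -0.9, -0.8]
grip_width: 0.566
grip_force: 20.0
```

Request:
send_rows([
  {"claw": -1,"slide": [-45,12,0],"delta_rot": [0,0,0]},
  {"claw": -1,"slide": [-90,24,0],"delta_rot": [0,0,0]},
  {"claw": -1,"slide": [-130,36,0],"delta_rot": [0,0,0]},
  {"claw": -1,"slide": [-160,44,0],"delta_rot": [0,0,0]},
  {"claw": -1,"slide": [-175,47,0],"delta_rot": [0,0,0]},
])

```text
time: 12.45
position: [0.5265, -0.4296, 0.1434]
tool_rot: [-2.221, -2.222, 0.004]
ft_force: [-1.0, -0.2, -0.3]
grip_width: 0.565
grip_force: 20.0
```

Request:
send_rows([
  {"claw": -1,"slide": [0,0,0],"delta_rot": [0,0,0]},
  {"claw": -1,"slide": [0,0,0],"delta_rot": [0,0,0]},
  {"claw": -1,"slide": [0,0,0],"delta_rot": [0,0,0]},
])

```text
time: 12.75
position: [0.5275, -0.4247, 0.1442]
tool_rot: [-2.216, -2.226, -0.002]
ft_force: [-0.1, -0.4, -0.9]
grip_width: 0.563
grip_force: 20.0
```

```bash
cat >> h.py <<'E'
def inhand(d,s,zlow,halfy,halfw):
    """held ring vs TCP: near lower edge row and side columns by dark mask"""
    g=cv2.cvtColor(d["color"],cv2.COLOR_BGR2GRAY).astype(float); P=np.array(d["pose"])
    u0=proj(d,[s["position"][0],s["position"][1],zlow])[0]
    col=g[120:245,int(u0)-3:int(u0)+4].mean(1); k=np.where(col<120)[0][0]; a,b=col[k-1],col[k]
    v=120+k-1+(a-120)/(a-b)
    y=ray(d,u0,v,zlow)[1]*1000-halfy
    row=g[int(v)+22]; l=int(u0)
    while row[l]<120: l-=1
    r=int(u0)
    while row[r]<120: r+=1
    # top-rim height unknown along the side: use mean z for depth
    x=ray(d,(l+r)/2,int(v)+22,zlow+.02)[0]*1000
    print("near edge v",round(v,1),"cols",l,r,"ring centre",round(x,1),round(y,1),"TCP now",np.round(np.array(s["position"])*1000,1),"cam",np.round(P[:3,3]*1000,1))
E
python3 - <<'E'
from h import *
d=look("w5"); s=st(); inhand(d,s,s["position"][2]-.0347,25,25)
for t in (12,20): print(formermeas(d,(.527,-.346),t=t,b=50))
E
```

```text
t 12.8 pos [ 527.7 -424.6  144.4] rot [-2.2156e+00 -2.2261e+00 -2.0000e-03] F [-0.2 -0.7 -0.9] w 0.565 g 20.0
near edge v 119.4 cols 315 337 ring centre 528.3 -377.1 TCP now [ 527.7 -424.6  144.4] cam [ 527.9 -344.9  306.9]
(((528.2178344726562, -346.6491394042969), (64.2358169555664, 64.28230285644531), 32.67623519897461), ((528.1719360351562, -346.6108703613281), (64.33744812011719, 64.2896499633789), 45.26250457763672))
(((528.235107421875, -346.6175537109375), (63.12236022949219, 63.17000198364258), 17.93663787841797), ((528.2403564453125, -346.5313720703125), (63.140323638916016, 63.25949478149414), 45.11223602294922))
```

View pics/w5.png

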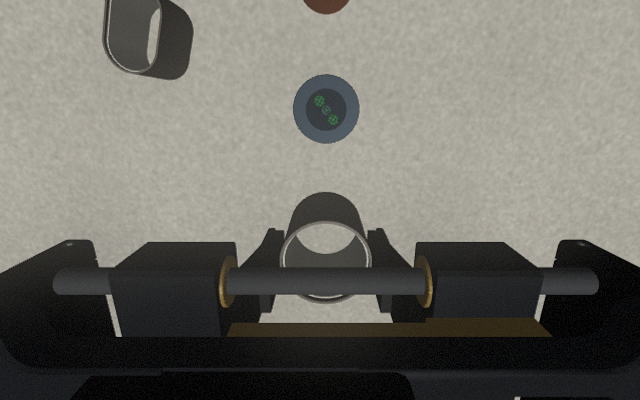

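The medium ring is in hand at (326,230) with its near lower rim at v≈192. The medium former is at (326,109).

```bash
sed -i 's/g\[120:245/g[165:245/; s/v=120+k/v=165+k/' h.py
python3 - <<'E'
from h import *
d=np.load("w5.npz"); inhand(d,{"position":[.5277,-.4246,.1444]},.1097,25,25)
E
```

```text
near edge v 191.4 cols 292 359 ring centre 528.2 -425.3 TCP now [ 527.7 -424.6  144.4] cam [ 527.9 -344.9  306.9]
```

Request:
send_rows([
  {"claw": -1,"slide": [30,0.5,0],"delta_rot": [0,0,0]},
  {"claw": -1,"slide": [60,1,0],"delta_rot": [0,0,0]},
  {"claw": -1,"slide": [76,1,15],"delta_rot": [0,0,0]},
  {"claw": -1,"slide": [80,1,30],"delta_rot": [0,0,0]},
  {"claw": -1,"slide": [80,1,40],"delta_rot": [0,0,0]},
])

```text
time: 13.3
position: [0.5281, -0.3445, 0.1033]
tool_rot: [-2.214, -2.227, -0.001]
ft_force: [0.2, 0.1, -0.2]
grip_width: 0.566
grip_force: 20.0
```

Request:
send_rows([
  {"claw": -1,"slide": [0,0,0],"delta_rot": [0,0,0]},
  {"claw": -1,"slide": [0,0,0],"delta_rot": [0,0,0]},
  {"claw": -1,"slide": [0,0,0],"delta_rot": [0,0,0]},
  {"claw": -1,"slide": [0,0,0],"delta_rot": [0,0,0]},
  {"claw": -1,"slide": [0,0,0],"delta_rot": [0,0,0]},
])

```text
time: 13.8
position: [0.5281, -0.347, 0.105]
tool_rot: [2.218, 2.224, 0.0]
ft_force: [0.4, 0.1, -0.5]
grip_width: 0.564
grip_force: 20.0
```

Request:
send_rows([
  {"claw": -1,"slide": [0,0,0],"delta_rot": [0,0,0]},
  {"claw": -1,"slide": [0,0,0],"delta_rot": [0,0,0]},
  {"claw": -1,"slide": [0,0,0],"delta_rot": [0,0,0]},
  {"claw": -1,"slide": [0,0,0],"delta_rot": [0,0,0]},
  {"claw": -1,"slide": [0,0,0],"delta_rot": [0,0,0]},
])

```text
time: 14.3
position: [0.528, -0.3463, 0.1045]
tool_rot: [-2.218, -2.225, -0.0]
ft_force: [-0.5, -0.0, -1.1]
grip_width: 0.57
grip_force: 20.0
```

Request:
send_rows([
  {"claw": -1,"slide": [0,0,15],"delta_rot": [0,0,0]},
  {"claw": -1,"slide": [0,0,32],"delta_rot": [0,0,0]},
  {"claw": -1,"slide": [0,0,46],"delta_rot": [0,0,0]},
  {"claw": -1,"slide": [0,0,55],"delta_rot": [0,0,0]},
  {"claw": -1,"slide": [0,0,59],"delta_rot": [0,0,0]},
])

```text
time: 14.8
position: [0.527, -0.3458, 0.0436]
tool_rot: [-2.217, -2.223, 0.002]
ft_force: [-0.3, 0.5, -0.9]
grip_width: 0.566
grip_force: 20.0
```

Request:
send_rows([
  {"claw": -1,"slide": [0,0,0],"delta_rot": [0,0,0]},
  {"claw": -1,"slide": [0,0,0],"delta_rot": [0,0,0]},
  {"claw": -1,"slide": [0,0,0],"delta_rot": [0,0,0]},
  {"claw": -1,"slide": [0,0,1],"delta_rot": [0,0,0]},
  {"claw": -1,"slide": [0,0,2],"delta_rot": [0,0,0]},
])

```text
time: 15.3
position: [0.5283, -0.3465, 0.044]
tool_rot: [2.218, 2.224, 0.001]
ft_force: [0.0, 0.3, -1.0]
grip_width: 0.567
grip_force: 20.0
```

Request:
send_rows([
  {"claw": -1,"slide": [0,0,0.5],"delta_rot": [0,0,0]},
  {"claw": -1,"slide": [0,0,1],"delta_rot": [0,0,0]},
  {"claw": -1,"slide": [0,0,1.5],"delta_rot": [0,0,0]},
  {"claw": -1,"slide": [0,0,1.5],"delta_rot": [0,0,0]},
  {"claw": -1,"slide": [0,0,1.5],"delta_rot": [0,0,0]},
])

```text
time: 15.8
position: [0.528, -0.3463, 0.042]
tool_rot: [-2.218, -2.225, -0.0]
ft_force: [0.1, -0.2, -1.2]
grip_width: 0.565
grip_force: 20.0
```

Request:
send_rows([
  {"claw": -1,"slide": [0,0,0.4],"delta_rot": [0,0,0]},
  {"claw": -1,"slide": [0,0,0.8],"delta_rot": [0,0,0]},
  {"claw": -1,"slide": [0,0,1.2],"delta_rot": [0,0,0]},
  {"claw": -1,"slide": [0,0,1.6],"delta_rot": [0,0,0]},
  {"claw": -1,"slide": [0,0,1.6],"delta_rot": [0,0,0]},
])

```text
time: 16.3
position: [0.528, -0.3463, 0.0407]
tool_rot: [-2.218, -2.225, -0.0]
ft_force: [-1.5, 0.8, 1.6]
grip_width: 0.571
grip_force: 20.0
```

Request:
send_rows([
  {"claw": -1,"slide": [0,0,0.4],"delta_rot": [0,0,0]},
  {"claw": -1,"slide": [0,0,0.4],"delta_rot": [0,0,0]},
])

```text
time: 16.5
position: [0.528, -0.3464, 0.0407]
tool_rot: [-2.218, -2.225, -0.001]
ft_force: [-2.1, 1.8, 5.4]
grip_width: 0.565
grip_force: 20.0
```

Request:
send_rows([
  {"claw": 1,"slide": [0,0,0],"delta_rot": [0,0,0]},
  {"claw": 1,"slide": [0,0,0],"delta_rot": [0,0,0]},
  {"claw": 1,"slide": [0,0,0],"delta_rot": [0,0,0]},
  {"claw": 1,"slide": [0,0,0],"delta_rot": [0,0,0]},
  {"claw": 1,"slide": [0,0,0],"delta_rot": [0,0,0]},
])

```text
time: 17.0
position: [0.5279, -0.3463, 0.0399]
tool_rot: [-2.218, -2.225, -0.0]
ft_force: [0.5, 0.6, 0.7]
grip_width: 0.934
grip_force: 0.0
```

Request:
send_rows([
  {"claw": 1,"slide": [0,0,-10],"delta_rot": [0,0,0]},
  {"claw": 1,"slide": [0,0,-40],"delta_rot": [0,0,0]},
  {"claw": 1,"slide": [0,0,-80],"delta_rot": [0,0,0]},
  {"claw": 1,"slide": [20,-6,-100],"delta_rot": [0,0,0]},
  {"claw": 1,"slide": [60,-18,-100],"delta_rot": [0,0,0]},
])

```text
time: 17.5
position: [0.5113, -0.291, 0.1447]
tool_rot: [2.218, 2.212, 0.001]
ft_force: [1.2, 0.7, 0.3]
grip_width: 1.001
grip_force: 0.0
```

Request:
send_rows([
  {"claw": 1,"slide": [45,-14,0],"delta_rot": [0,0,0]},
  {"claw": 1,"slide": [90,-28,0],"delta_rot": [0,0,0]},
  {"claw": 1,"slide": [135,-42,0],"delta_rot": [0,0,0]},
  {"claw": 1,"slide": [175,-54,0],"delta_rot": [0,0,0]},
  {"claw": 1,"slide": [190,-58,0],"delta_rot": [0,0,0]},
])

```text
time: 18.0
position: [0.4502, -0.0922, 0.1406]
tool_rot: [-2.211, -2.229, -0.004]
ft_force: [-0.0, 0.5, 0.3]
grip_width: 1.002
grip_force: 0.0
```

Request:
send_rows([
  {"claw": 1,"slide": [0,0,0],"delta_rot": [0,0,0]},
  {"claw": 1,"slide": [0,0,0],"delta_rot": [0,0,0]},
  {"claw": 1,"slide": [0,0,0],"delta_rot": [0,0,0]},
  {"claw": 1,"slide": [0,0,0],"delta_rot": [0,0,0]},
])

```text
time: 18.4
position: [0.4514, -0.0982, 0.1401]
tool_rot: [2.221, 2.221, -0.001]
ft_force: [0.1, -0.0, 0.8]
grip_width: 1.006
grip_force: 0.0
```

Run:
```python
from h import *
d=look("w6"); st()
for t in (10,14,20):
    r=ringmeas(d,(.45,-.02),.06,t=t,b=75); print("large",np.round(r[0],1),np.round(r[1:3],1))
g=(d["color"]); print(proj(d,(.45,-.02,.03)))
```

```text
t 18.45 pos [451.3 -98.  140.1] rot [ 2.2206e+00  2.2218e+00 -9.0000e-04] F [ 0.2 -0.1  0.4] w 1.001 g 0.0
large [454.5 -15.9] [75.2 67.3]
large [454.4 -15.9] [74.7 66.8]
large [454.3 -15.8] [74.1 66.2]
(np.float64(322.95619014907885), np.float64(109.25158652531279))
```

View pics/w6.png

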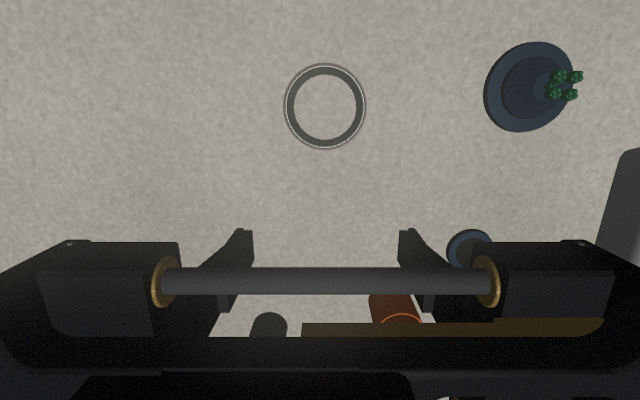

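The large ring is seen from straight above at (325,106), so its outer contour is the upper rim, to be cast at z = 60 mm. The large former is at (530,87).

Run:
```python
from h import *
d=np.load("w6.npz"); g=cv2.GaussianBlur(cv2.cvtColor(d["color"],cv2.COLOR_BGR2GRAY),(0,0),1).astype(int)
x,y=270,50; w=g[y:165,x:380]; bg=np.median(w)
for t in (12,20):
    ct,_=cv2.findContours((abs(w-bg)>t).astype(np.uint8),cv2.RETR_EXTERNAL,cv2.CHAIN_APPROX_NONE); c=max(ct,key=cv2.contourArea)[:,0]
    p=np.array([ray(d,q[0]+x,q[1]+y,.06)[:2] for q in c])*1000; e=cv2.fitEllipse(p.astype(np.float32)); print(np.round(e[0],1),np.round(e[1],1))
```

```text
[451.4 -18.6] [65.8 66.1]
[451.3 -18.5] [65.2 65.3]
```

Request:
send_rows([
  {"claw": 1,"slide": [35,0,0],"delta_rot": [0,0,0]},
  {"claw": 1,"slide": [70,0,10],"delta_rot": [0,0,0]},
  {"claw": 1,"slide": [77.5,0,25],"delta_rot": [0,0,0]},
  {"claw": 1,"slide": [77.5,0,40],"delta_rot": [0,0,0]},
  {"claw": 1,"slide": [77.5,0,40],"delta_rot": [0,0,0]},
])

```text
time: 18.95
position: [0.4495, -0.0196, 0.0983]
tool_rot: [-2.217, -2.223, 0.006]
ft_force: [-0.2, 0.9, 0.9]
grip_width: 1.004
grip_force: 0.0
```

Request:
send_rows([
  {"claw": 1,"slide": [0,0,0],"delta_rot": [0,0,0]},
  {"claw": 1,"slide": [0,0,0],"delta_rot": [0,0,0]},
  {"claw": 1,"slide": [0,0,0],"delta_rot": [0,0,0]},
  {"claw": 1,"slide": [0,0,0],"delta_rot": [0,0,0]},
  {"claw": 1,"slide": [0,0,0],"delta_rot": [0,0,0]},
])

```text
time: 19.45
position: [0.4512, -0.0191, 0.1004]
tool_rot: [2.218, 2.224, 0.001]
ft_force: [-0.4, 0.2, -0.8]
grip_width: 1.002
grip_force: 0.0
```

Request:
send_rows([
  {"claw": 1,"slide": [0,0,20],"delta_rot": [0,0,0]},
  {"claw": 1,"slide": [0,0,40],"delta_rot": [0,0,0]},
  {"claw": 1,"slide": [0,0,58],"delta_rot": [0,0,0]},
  {"claw": 1,"slide": [0,0,65],"delta_rot": [0,0,0]},
  {"claw": 1,"slide": [0,0,65],"delta_rot": [0,0,0]},
])

```text
time: 19.95
position: [0.4503, -0.0192, 0.0344]
tool_rot: [-2.218, -2.224, 0.003]
ft_force: [0.2, 0.1, -0.6]
grip_width: 1.002
grip_force: 0.0
```

Request:
send_rows([
  {"claw": -1,"slide": [0,0,0],"delta_rot": [0,0,0]},
  {"claw": -1,"slide": [0,0,0],"delta_rot": [0,0,0]},
  {"claw": -1,"slide": [0,0,0],"delta_rot": [0,0,0]},
  {"claw": -1,"slide": [0,0,0],"delta_rot": [0,0,0]},
  {"claw": -1,"slide": [0,0,0],"delta_rot": [0,0,0]},
], grip_force=25)

```text
time: 20.45
position: [0.4514, -0.019, 0.0357]
tool_rot: [2.218, 2.224, 0.002]
ft_force: [-1.3, 0.7, 4.2]
grip_width: 0.763
grip_force: 25.0
```

Request:
send_rows([
  {"claw": -1,"slide": [0,0,0],"delta_rot": [0,0,0]},
  {"claw": -1,"slide": [0,0,0],"delta_rot": [0,0,0]},
])

```text
time: 20.65
position: [0.4514, -0.0189, 0.0357]
tool_rot: [2.218, 2.225, 0.001]
ft_force: [-1.4, -0.1, 5.8]
grip_width: 0.759
grip_force: 25.0
```

Request:
send_rows([
  {"claw": -1,"slide": [0,0,-20],"delta_rot": [0,0,0]},
  {"claw": -1,"slide": [0,0,-60],"delta_rot": [0,0,0]},
  {"claw": -1,"slide": [-3,8,-100],"delta_rot": [0,0,0]},
  {"claw": -1,"slide": [-12,36,-110],"delta_rot": [0,0,0]},
  {"claw": -1,"slide": [-25,75,-110],"delta_rot": [0,0,0]},
])

```text
time: 21.15
position: [0.5275, -0.0427, 0.1475]
tool_rot: [2.215, 2.227, 0.009]
ft_force: [0.3, -0.0, -1.2]
grip_width: 0.761
grip_force: 25.0
```

Request:
send_rows([
  {"claw": -1,"slide": [-12,40,0],"delta_rot": [0,0,0]},
  {"claw": -1,"slide": [-25,75,0],"delta_rot": [0,0,0]},
  {"claw": -1,"slide": [-34,104,0],"delta_rot": [0,0,0]},
  {"claw": -1,"slide": [-38,116,0],"delta_rot": [0,0,0]},
  {"claw": -1,"slide": [-38,116,0],"delta_rot": [0,0,0]},
])

```text
time: 21.65
position: [0.6429, -0.0824, 0.1436]
tool_rot: [2.218, 2.224, -0.004]
ft_force: [-0.3, 0.5, -1.9]
grip_width: 0.757
grip_force: 25.0
```

Request:
send_rows([
  {"claw": -1,"slide": [0,0,0],"delta_rot": [0,0,0]},
  {"claw": -1,"slide": [0,0,0],"delta_rot": [0,0,0]},
  {"claw": -1,"slide": [0,0,0],"delta_rot": [0,0,0]},
  {"claw": -1,"slide": [0,0,0],"delta_rot": [0,0,0]},
])

```text
time: 22.05
position: [0.6418, -0.081, 0.1454]
tool_rot: [-2.217, -2.225, -0.001]
ft_force: [-0.3, 0.2, -2.0]
grip_width: 0.76
grip_force: 25.0
```

Run:
```python
from h import *
d=look("w7"); s=st(); inhand(d,s,s["position"][2]-.0357,33,33)
for t in (12,20): print(formermeas(d,(.643,-.002),t=t,b=58))
```

```text
t 22.1 pos [641.9 -81.1 145.4] rot [-2.2175e+00 -2.2251e+00 -1.3000e-03] F [ 0.4 -0.2 -2. ] w 0.758 g 25.0
near edge v 178.5 cols 285 365 ring centre 642.1 -80.7 TCP now [641.9 -81.1 145.4] cam [642.2  -1.1 308. ]
(((644.4251708984375, -1.086493968963623), (80.19291687011719, 80.2785415649414), 15.378610610961914), ((644.3825073242188, -1.0414810180664062), (80.28886413574219, 80.40074157714844), 21.62869644165039))
(((644.4202270507812, -1.039655089378357), (79.18231964111328, 79.28706359863281), 16.05541229248047), ((644.3690185546875, -1.1136856079101562), (79.39282989501953, 79.38957214355469), 46.67313766479492))
```

View pics/w7.png

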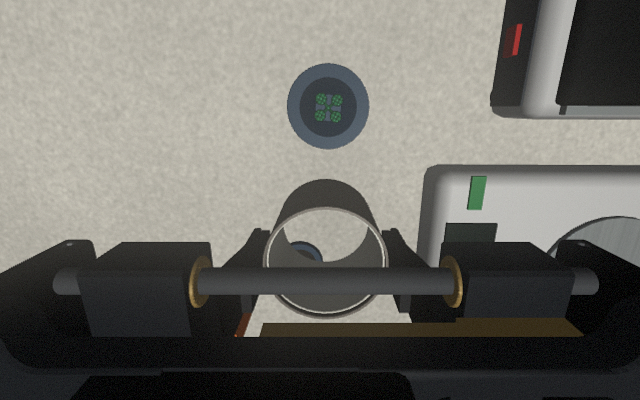

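The large ring is in hand at (325,250) with its near lower rim at v=178. The large former is at (328,106), and the hot plate and scale are clear to the right.

Request:
send_rows([
  {"claw": -1,"slide": [30,1,0],"delta_rot": [0,0,0]},
  {"claw": -1,"slide": [60,2,0],"delta_rot": [0,0,0]},
  {"claw": -1,"slide": [76,2,15],"delta_rot": [0,0,0]},
  {"claw": -1,"slide": [80,2,30],"delta_rot": [0,0,0]},
  {"claw": -1,"slide": [80,2,40],"delta_rot": [0,0,0]},
])

```text
time: 22.6
position: [0.6425, -0.0015, 0.1025]
tool_rot: [-2.216, -2.225, 0.004]
ft_force: [-0.5, 0.1, -1.9]
grip_width: 0.758
grip_force: 25.0
```

Request:
send_rows([
  {"claw": -1,"slide": [0,0,0],"delta_rot": [0,0,0]},
  {"claw": -1,"slide": [0,0,0],"delta_rot": [0,0,0]},
  {"claw": -1,"slide": [0,0,0],"delta_rot": [0,0,0]},
  {"claw": -1,"slide": [0,0,0],"delta_rot": [0,0,0]},
  {"claw": -1,"slide": [0,0,0],"delta_rot": [0,0,0]},
])

```text
time: 23.1
position: [0.6443, -0.0019, 0.1056]
tool_rot: [2.218, 2.224, 0.001]
ft_force: [0.0, 0.0, -2.3]
grip_width: 0.758
grip_force: 25.0
```

Request:
send_rows([
  {"claw": -1,"slide": [0,0,0],"delta_rot": [0,0,0]},
  {"claw": -1,"slide": [0,0,0],"delta_rot": [0,0,0]},
  {"claw": -1,"slide": [0,0,0],"delta_rot": [0,0,0]},
  {"claw": -1,"slide": [0,0,0],"delta_rot": [0,0,0]},
  {"claw": -1,"slide": [0,0,0],"delta_rot": [0,0,0]},
])

```text
time: 23.6
position: [0.6439, -0.0014, 0.1051]
tool_rot: [-2.218, -2.225, -0.0]
ft_force: [0.4, -0.0, -1.4]
grip_width: 0.759
grip_force: 25.0
```

Aligned. Lower 59 to about 46, then slowly.

Request:
send_rows([
  {"claw": -1,"slide": [0,0,15],"delta_rot": [0,0,0]},
  {"claw": -1,"slide": [0,0,32],"delta_rot": [0,0,0]},
  {"claw": -1,"slide": [0,0,46],"delta_rot": [0,0,0]},
  {"claw": -1,"slide": [0,0,55],"delta_rot": [0,0,0]},
  {"claw": -1,"slide": [0,0,59],"delta_rot": [0,0,0]},
])

```text
time: 24.1
position: [0.6428, -0.0015, 0.044]
tool_rot: [-2.217, -2.224, 0.004]
ft_force: [-0.4, 0.4, -2.2]
grip_width: 0.756
grip_force: 25.0
```

Request:
send_rows([
  {"claw": -1,"slide": [0,0,0],"delta_rot": [0,0,0]},
  {"claw": -1,"slide": [0,0,0],"delta_rot": [0,0,0]},
  {"claw": -1,"slide": [0,0,0.5],"delta_rot": [0,0,0]},
  {"claw": -1,"slide": [0,0,1.2],"delta_rot": [0,0,0]},
  {"claw": -1,"slide": [0,0,2],"delta_rot": [0,0,0]},
])

```text
time: 24.6
position: [0.6442, -0.0014, 0.0445]
tool_rot: [2.218, 2.225, 0.001]
ft_force: [-0.2, 0.9, -0.1]
grip_width: 0.759
grip_force: 25.0
```

Request:
send_rows([
  {"claw": -1,"slide": [0,0,0.5],"delta_rot": [0,0,0]},
  {"claw": -1,"slide": [0,0,1],"delta_rot": [0,0,0]},
  {"claw": -1,"slide": [0,0,1.4],"delta_rot": [0,0,0]},
  {"claw": -1,"slide": [0,0,1.4],"delta_rot": [0,0,0]},
  {"claw": -1,"slide": [0,0,1.4],"delta_rot": [0,0,0]},
])

```text
time: 25.1
position: [0.6439, -0.0015, 0.0426]
tool_rot: [-2.218, -2.225, -0.0]
ft_force: [-0.3, 0.4, -1.9]
grip_width: 0.758
grip_force: 25.0
```

Request:
send_rows([
  {"claw": -1,"slide": [0,0,0.4],"delta_rot": [0,0,0]},
  {"claw": -1,"slide": [0,0,0.8],"delta_rot": [0,0,0]},
  {"claw": -1,"slide": [0,0,1.2],"delta_rot": [0,0,0]},
  {"claw": -1,"slide": [0,0,1.2],"delta_rot": [0,0,0]},
  {"claw": -1,"slide": [0,0,1.2],"delta_rot": [0,0,0]},
])

```text
time: 25.6
position: [0.644, -0.0015, 0.0418]
tool_rot: [-2.218, -2.225, -0.0]
ft_force: [-1.3, 0.1, 1.8]
grip_width: 0.763
grip_force: 25.0
```

Request:
send_rows([
  {"claw": -1,"slide": [0,0,0.4],"delta_rot": [0,0,0]},
  {"claw": -1,"slide": [0,0,0.4],"delta_rot": [0,0,0]},
])

```text
time: 25.8
position: [0.644, -0.0015, 0.0418]
tool_rot: [-2.218, -2.225, -0.001]
ft_force: [-3.4, 0.7, 5.4]
grip_width: 0.758
grip_force: 25.0
```

Request:
send_rows([
  {"claw": 1,"slide": [0,0,0],"delta_rot": [0,0,0]},
  {"claw": 1,"slide": [0,0,0],"delta_rot": [0,0,0]},
  {"claw": 1,"slide": [0,0,0],"delta_rot": [0,0,0]},
  {"claw": 1,"slide": [0,0,0],"delta_rot": [0,0,0]},
  {"claw": 1,"slide": [0,0,0],"delta_rot": [0,0,0]},
])

```text
time: 26.3
position: [0.644, -0.0014, 0.0409]
tool_rot: [2.218, 2.225, 0.0]
ft_force: [-0.8, 0.1, 0.1]
grip_width: 0.994
grip_force: 0.0
```

Request:
send_rows([
  {"claw": 1,"slide": [0,0,-10],"delta_rot": [0,0,0]},
  {"claw": 1,"slide": [0,0,-40],"delta_rot": [0,0,0]},
  {"claw": 1,"slide": [0,0,-80],"delta_rot": [0,0,0]},
  {"claw": 1,"slide": [-18,-12,-100],"delta_rot": [0,0,0]},
  {"claw": 1,"slide": [-50,-36,-100],"delta_rot": [0,0,0]},
])

```text
time: 26.8
position: [0.6119, -0.0494, 0.1456]
tool_rot: [2.208, 2.227, 0.011]
ft_force: [0.4, -1.9, 0.2]
grip_width: 0.999
grip_force: 0.0
```

Request:
send_rows([
  {"claw": 1,"slide": [-38,-28,0],"delta_rot": [0,0,0]},
  {"claw": 1,"slide": [-76,-56,0],"delta_rot": [0,0,0]},
  {"claw": 1,"slide": [-114,-83,0],"delta_rot": [0,0,0]},
  {"claw": 1,"slide": [-152,-110,0],"delta_rot": [0,0,0]},
  {"claw": 1,"slide": [-190,-136,0],"delta_rot": [0,0,0]},
])

```text
time: 27.3
position: [0.4715, -0.2436, 0.142]
tool_rot: [2.218, 2.224, 0.003]
ft_force: [-0.6, -0.7, 1.0]
grip_width: 0.997
grip_force: 0.0
```

Request:
send_rows([
  {"claw": 1,"slide": [-38,-28,0],"delta_rot": [0,0,0]},
  {"claw": 1,"slide": [-76,-56,0],"delta_rot": [0,0,0]},
  {"claw": 1,"slide": [-105,-80,0],"delta_rot": [0,0,0]},
  {"claw": 1,"slide": [-122,-90,0],"delta_rot": [0,0,0]},
  {"claw": 1,"slide": [-122,-90,0],"delta_rot": [0,0,0]},
])

```text
time: 27.8
position: [0.3804, -0.3677, 0.1421]
tool_rot: [2.224, 2.216, -0.001]
ft_force: [0.5, 0.3, -0.3]
grip_width: 0.996
grip_force: 0.0
```

Request:
send_rows([
  {"claw": 1,"slide": [0,0,0],"delta_rot": [0,0,0]},
  {"claw": 1,"slide": [0,0,0],"delta_rot": [0,0,0]},
  {"claw": 1,"slide": [0,0,0],"delta_rot": [0,0,0]},
  {"claw": 1,"slide": [0,0,0],"delta_rot": [0,0,0]},
])

```text
time: 28.2
position: [0.3838, -0.3633, 0.141]
tool_rot: [-2.216, -2.227, -0.0]
ft_force: [0.7, -0.2, -0.1]
grip_width: 0.997
grip_force: 0.0
```

Run:
```python
from h import *
d=look("w8"); st()
print(np.round(d["pose"][:3,3],4),proj(d,(.38,-.288,.055)))
```

```text
t 28.25 pos [ 383.7 -363.5  141. ] rot [-2.2161e+00 -2.2265e+00 -4.0000e-04] F [0.8 0.5 0.5] w 1.001 g 0.0
[ 0.3842 -0.2834  0.3036] (np.float64(320.2099291050807), np.float64(113.2546119925319))
```

View pics/w8.png

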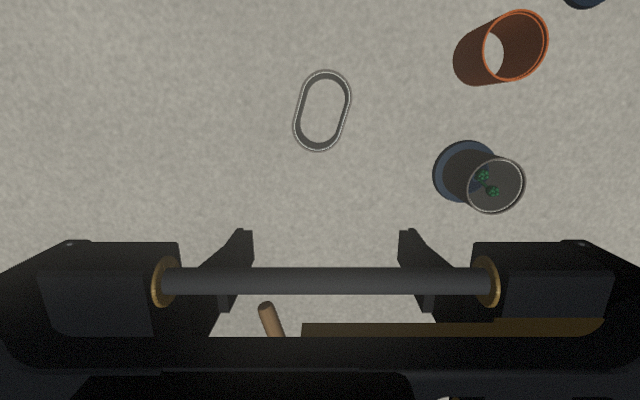

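The oval ring is at (322,110), seen from straight above with its long axis tilted. The medium ring sits squarely on its former at (480,180), its flange showing evenly.

Run:
```python
from h import *
d=np.load("w8.npz"); g=cv2.GaussianBlur(cv2.cvtColor(d["color"],cv2.COLOR_BGR2GRAY),(0,0),1).astype(int)
x,y=275,50; w=g[y:170,x:370]; bg=np.median(w)
for t in (12,20):
    ct,_=cv2.findContours((abs(w-bg)>t).astype(np.uint8),cv2.RETR_EXTERNAL,cv2.CHAIN_APPROX_NONE); c=max(ct,key=cv2.contourArea)[:,0]
    p=(np.array([ray(d,q[0]+x,q[1]+y,.055)[:2] for q in c])*1000).astype(np.float32); print(cv2.minAreaRect(p)); 
    m=cv2.moments(p.reshape(-1,1,2)); print("c",m["m10"]/m["m00"],m["m01"]/m["m00"],"ang long",np.degrees(.5*np.arctan2(2*m["mu11"],m["mu20"]-m["mu02"])))
```

```text
((380.51275634765625, -286.91412353515625), (66.72909545898438, 42.770076751708984), 72.25862884521484)
c 380.5576812974139 -286.96192625167134 ang long 72.85935154210271
((380.444091796875, -286.975341796875), (66.00328063964844, 41.832603454589844), 72.22506713867188)
c 380.53805095906415 -286.95284158671444 ang long 73.02879588333117
```

Request:
send_rows([
  {"claw": 1,"slide": [30,-0.5,0],"delta_rot": [0,0,0.08]},
  {"claw": 1,"slide": [60,-1,0],"delta_rot": [0,0,0.18]},
  {"claw": 1,"slide": [76.5,-1.5,15],"delta_rot": [0,0,0.26]},
  {"claw": 1,"slide": [76.5,-1.5,30],"delta_rot": [0,0,0.304]},
  {"claw": 1,"slide": [76.5,-1.5,40],"delta_rot": [0,0,0.304]},
])

```text
time: 28.75
position: [0.3815, -0.2865, 0.1003]
tool_rot: [-2.527, -1.865, -0.001]
ft_force: [-0.4, -0.7, -0.1]
grip_width: 1.001
grip_force: 0.0
```

Request:
send_rows([
  {"claw": 1,"slide": [0,0,0],"delta_rot": [0,0,0]},
  {"claw": 1,"slide": [0,0,0],"delta_rot": [0,0,0]},
  {"claw": 1,"slide": [0,0,0],"delta_rot": [0,0,0]},
  {"claw": 1,"slide": [0,0,0],"delta_rot": [0,0,0]},
  {"claw": 1,"slide": [0,0,0],"delta_rot": [0,0,0]},
])

```text
time: 29.25
position: [0.3815, -0.2881, 0.1014]
tool_rot: [2.529, 1.863, 0.001]
ft_force: [-0.0, -0.3, -0.8]
grip_width: 1.0
grip_force: 0.0
```

Request:
send_rows([
  {"claw": 1,"slide": [0,0,0],"delta_rot": [0,0,0]},
  {"claw": 1,"slide": [0,0,0],"delta_rot": [0,0,0]},
  {"claw": 1,"slide": [0,0,0],"delta_rot": [0,0,0]},
  {"claw": 1,"slide": [0,0,0],"delta_rot": [0,0,0]},
])

```text
time: 29.65
position: [0.3813, -0.2878, 0.1011]
tool_rot: [-2.529, -1.863, -0.0]
ft_force: [0.1, -0.7, 0.4]
grip_width: 0.998
grip_force: 0.0
```

Run:
```python
from h import *
from scipy.spatial.transform import Rotation as R
s=st(); M=R.from_rotvec(s["tool_rot"]).as_matrix(); print(np.degrees(np.arctan2(M[1,1],M[0,1])), "slide:",M.T@(np.array([380.5,-287,36])-np.array(s["position"])*1000))
```

```text
t 29.65 pos [ 381.3 -287.8  101.1] rot [-2.5293e+00 -1.8633e+00 -2.0000e-04] F [ 0.1 -0.7  0.4] w 0.998 g 0.0
-17.242457820499375 slide: [ 0.48113168 -0.99271073 65.05219015]
```

Request:
send_rows([
  {"claw": 1,"slide": [0.5,-1,20],"delta_rot": [0,0,0]},
  {"claw": 1,"slide": [0.5,-1,40],"delta_rot": [0,0,0]},
  {"claw": 1,"slide": [0.5,-1,58],"delta_rot": [0,0,0]},
  {"claw": 1,"slide": [0.5,-1,65],"delta_rot": [0,0,0]},
  {"claw": 1,"slide": [0.5,-1,65],"delta_rot": [0,0,0]},
])

```text
time: 30.15
position: [0.3797, -0.2868, 0.0353]
tool_rot: [-2.528, -1.862, 0.003]
ft_force: [0.1, -0.0, 0.7]
grip_width: 1.001
grip_force: 0.0
```

Request:
send_rows([
  {"claw": -1,"slide": [0,0,0],"delta_rot": [0,0,0]},
  {"claw": -1,"slide": [0,0,0],"delta_rot": [0,0,0]},
  {"claw": -1,"slide": [0,0,0],"delta_rot": [0,0,0]},
  {"claw": -1,"slide": [0,0,0],"delta_rot": [0,0,0]},
  {"claw": -1,"slide": [0,0,0],"delta_rot": [0,0,0]},
])

```text
time: 30.65
position: [0.3807, -0.287, 0.0364]
tool_rot: [2.529, 1.863, 0.001]
ft_force: [-0.5, -0.3, 0.3]
grip_width: 0.631
grip_force: 0.0
```

Request:
send_rows([
  {"claw": -1,"slide": [0,0,0],"delta_rot": [0,0,0]},
  {"claw": -1,"slide": [0,0,0],"delta_rot": [0,0,0]},
  {"claw": -1,"slide": [0,0,0],"delta_rot": [0,0,0]},
  {"claw": -1,"slide": [0,0,0],"delta_rot": [0,0,0]},
  {"claw": -1,"slide": [0,0,0],"delta_rot": [0,0,0]},
])

```text
time: 31.15
position: [0.3806, -0.287, 0.0361]
tool_rot: [2.529, 1.863, 0.0]
ft_force: [-0.6, -0.1, 0.8]
grip_width: 0.482
grip_force: 25.0
```

Request:
send_rows([
  {"claw": -1,"slide": [0,0,-20],"delta_rot": [0,0,0]},
  {"claw": -1,"slide": [0,0,-60],"delta_rot": [0,0,0]},
  {"claw": -1,"slide": [0,0,-95],"delta_rot": [0,0,-0.07]},
  {"claw": -1,"slide": [0,0,-110],"delta_rot": [0,0,-0.14]},
  {"claw": -1,"slide": [0,0,-110],"delta_rot": [0,0,-0.21]},
])

```text
time: 31.65
position: [0.382, -0.2878, 0.1484]
tool_rot: [2.314, 2.119, 0.005]
ft_force: [1.3, 0.6, -1.3]
grip_width: 0.484
grip_force: 25.0
```

Request:
send_rows([
  {"claw": -1,"slide": [25,17,0],"delta_rot": [0,0,0]},
  {"claw": -1,"slide": [60,41,0],"delta_rot": [0,0,0]},
  {"claw": -1,"slide": [98,67,0],"delta_rot": [0,0,0]},
  {"claw": -1,"slide": [136,93,0],"delta_rot": [0,0,0]},
  {"claw": -1,"slide": [175,120,0],"delta_rot": [0,0,0]},
])

```text
time: 32.15
position: [0.5164, -0.1223, 0.1457]
tool_rot: [-2.32, -2.117, -0.0]
ft_force: [0.7, -1.0, -0.7]
grip_width: 0.482
grip_force: 25.0
```

Request:
send_rows([
  {"claw": -1,"slide": [45,6,0],"delta_rot": [0,0,0]},
  {"claw": -1,"slide": [90,12,0],"delta_rot": [0,0,0]},
  {"claw": -1,"slide": [135,18,0],"delta_rot": [0,0,0]},
  {"claw": -1,"slide": [180,24,0],"delta_rot": [0,0,0]},
  {"claw": -1,"slide": [225,30,0],"delta_rot": [0,0,0]},
])

```text
time: 32.65
position: [0.566, 0.0995, 0.1456]
tool_rot: [-2.32, -2.118, 0.001]
ft_force: [1.1, -0.6, -1.0]
grip_width: 0.478
grip_force: 25.0
```

Request:
send_rows([
  {"claw": -1,"slide": [45,-4,0],"delta_rot": [0,0,0]},
  {"claw": -1,"slide": [90,-8,0],"delta_rot": [0,0,0]},
  {"claw": -1,"slide": [130,-12,0],"delta_rot": [0,0,0]},
  {"claw": -1,"slide": [147,-13,0],"delta_rot": [0,0,0]},
  {"claw": -1,"slide": [147,-13,0],"delta_rot": [0,0,0]},
])

```text
time: 33.15
position: [0.5654, 0.2489, 0.145]
tool_rot: [-2.313, -2.124, 0.002]
ft_force: [0.2, -0.4, -2.1]
grip_width: 0.479
grip_force: 25.0
```

Request:
send_rows([
  {"claw": -1,"slide": [0,0,0],"delta_rot": [0,0,0]},
  {"claw": -1,"slide": [0,0,0],"delta_rot": [0,0,0]},
  {"claw": -1,"slide": [0,0,0],"delta_rot": [0,0,0]},
  {"claw": -1,"slide": [0,0,0],"delta_rot": [0,0,0]},
])

```text
time: 33.55
position: [0.567, 0.2438, 0.1463]
tool_rot: [2.322, 2.115, 0.0]
ft_force: [0.3, -0.6, -1.9]
grip_width: 0.48
grip_force: 25.0
```

Run:
```python
from h import *
from scipy.spatial.transform import Rotation as R
d=look("w9"); s=st(); M=R.from_rotvec(s["tool_rot"]).as_matrix(); print("az y_t",np.degrees(np.arctan2(M[1,1],M[0,1])))
print(np.round(np.array(d["pose"])[:3,3],4),proj(d,(.566,.325,.006)))
for t in (12,20): print(formermeas(d,(.566,.325),t=t,b=58))
```

```text
t 33.6 pos [566.9 244.2 146.3] rot [2.3219e+00 2.1162e+00 4.0000e-04] F [-0.2 -0.2 -0.7] w 0.483 g 25.0
az y_t -5.309029486536394
[0.5751 0.3234 0.3089] (np.float64(315.9562466574616), np.float64(106.45822662800751))
(((565.3892211914062, 326.83575439453125), (61.033042907714844, 84.03616333007812), 176.00289916992188), ((565.2799072265625, 326.8445129394531), (82.20047760009766, 58.25742721557617), 85.6546630859375))
(((565.38671875, 326.8758239746094), (59.9086799621582, 82.98854064941406), 175.982666015625), ((565.30078125, 326.80517578125), (81.05797576904297, 57.23460388183594), 85.62689208984375))
```

View pics/w9.png

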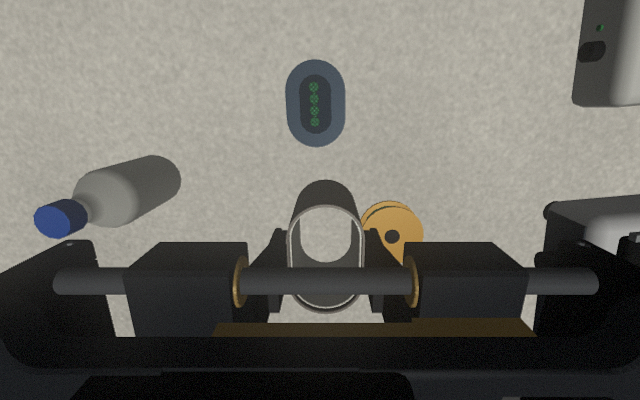

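The oval ring is in hand at (325,240) with its near lower end at v≈180. The oval former is at (315,103) and about 1° off the ring. The bottle and wax roll are untouched.

Run:
```python
from h import *
from scipy.spatial.transform import Rotation as R
d=np.load("w9.npz"); g=cv2.cvtColor(d["color"],cv2.COLOR_BGR2GRAY).astype(float)
rv=[2.3219,2.1162,.0004]; M=R.from_rotvec(rv).as_matrix()
col=g[165:200,322:329].mean(1); k=np.where(col<120)[0][0]; v=165+k-1+(col[k-1]-120)/(col[k-1]-col[k])
n=ray(d,325,v,.1102)*1000; c=n-33*M[:,0]; r=g[int(v)+22]
print("near",v,n,"centre",c,"cols",[i for i in range(270,380) if (r[i]<120)!=(r[i+1]<120)])
tcp=np.array([566.9,244.2,146.3]); print("in tool", M.T@(c-tcp)); print("slide to former",M.T@(np.array([565.3,326.8,146.3])-np.r_[c[:2],146.3]))
s=st()
```

```text
near 179.24098360655736 [570.34367555 276.21287751 110.2       ] centre [567.29122167 243.35435517 110.19407993] cols [295, 354]
in tool [-0.81230918  0.46122294 36.10585909]
slide to former [ 8.29037113e+01 -9.70129312e+00  1.31147068e-02]
t 33.6 pos [566.9 244.2 146.3] rot [2.3219e+00 2.1162e+00 4.0000e-04] F [-0.2 -0.2 -0.7] w 0.483 g 25.0
```

Request:
send_rows([
  {"claw": -1,"slide": [30,-4,0],"delta_rot": [0,0,-0.01]},
  {"claw": -1,"slide": [60,-7,0],"delta_rot": [0,0,-0.02]},
  {"claw": -1,"slide": [78,-9,15],"delta_rot": [0,0,-0.02]},
  {"claw": -1,"slide": [82.5,-10,30],"delta_rot": [0,0,-0.02]},
  {"claw": -1,"slide": [82.5,-10,40],"delta_rot": [0,0,-0.02]},
])

```text
time: 34.1
position: [0.5628, 0.3275, 0.1031]
tool_rot: [2.298, 2.142, -0.006]
ft_force: [0.0, -0.5, -1.2]
grip_width: 0.481
grip_force: 25.0
```

Request:
send_rows([
  {"claw": -1,"slide": [0,0,0],"delta_rot": [0,0,0]},
  {"claw": -1,"slide": [0,0,0],"delta_rot": [0,0,0]},
  {"claw": -1,"slide": [0,0,0],"delta_rot": [0,0,0]},
  {"claw": -1,"slide": [0,0,0],"delta_rot": [0,0,0]},
  {"claw": -1,"slide": [0,0,0],"delta_rot": [0,0,0]},
])

```text
time: 34.6
position: [0.5646, 0.3282, 0.1068]
tool_rot: [2.299, 2.141, 0.002]
ft_force: [0.3, 0.1, -0.9]
grip_width: 0.483
grip_force: 25.0
```

Request:
send_rows([
  {"claw": -1,"slide": [0,0,0],"delta_rot": [0,0,0]},
  {"claw": -1,"slide": [0,0,0],"delta_rot": [0,0,0]},
  {"claw": -1,"slide": [0,0,0],"delta_rot": [0,0,0]},
  {"claw": -1,"slide": [0,0,0],"delta_rot": [0,0,0]},
  {"claw": -1,"slide": [0,0,0],"delta_rot": [0,0,0]},
])

```text
time: 35.1
position: [0.5641, 0.3284, 0.1061]
tool_rot: [-2.299, -2.141, -0.0]
ft_force: [-0.4, 0.2, -2.0]
grip_width: 0.481
grip_force: 25.0
```

Request:
send_rows([
  {"claw": -1,"slide": [-0.8,0.8,15],"delta_rot": [0,0,0]},
  {"claw": -1,"slide": [-0.8,0.8,32],"delta_rot": [0,0,0]},
  {"claw": -1,"slide": [-0.8,0.8,46],"delta_rot": [0,0,0]},
  {"claw": -1,"slide": [-0.8,0.8,55],"delta_rot": [0,0,0]},
  {"claw": -1,"slide": [-0.8,0.8,59],"delta_rot": [0,0,0]},
])

```text
time: 35.6
position: [0.5639, 0.3269, 0.0449]
tool_rot: [-2.299, -2.141, 0.005]
ft_force: [-1.0, -0.5, -1.5]
grip_width: 0.481
grip_force: 25.0
```

Request:
send_rows([
  {"claw": -1,"slide": [0,0,0],"delta_rot": [0,0,0]},
  {"claw": -1,"slide": [0,0,0],"delta_rot": [0,0,0]},
  {"claw": -1,"slide": [0,0,0.5],"delta_rot": [0,0,0]},
  {"claw": -1,"slide": [0,0,1.2],"delta_rot": [0,0,0]},
  {"claw": -1,"slide": [0,0,2],"delta_rot": [0,0,0]},
])

```text
time: 36.1
position: [0.5652, 0.3277, 0.0456]
tool_rot: [2.299, 2.141, 0.002]
ft_force: [0.1, -0.9, -0.7]
grip_width: 0.479
grip_force: 25.0
```

Request:
send_rows([
  {"claw": -1,"slide": [0,0,0.5],"delta_rot": [0,0,0]},
  {"claw": -1,"slide": [0,0,1],"delta_rot": [0,0,0]},
  {"claw": -1,"slide": [0,0,1.4],"delta_rot": [0,0,0]},
  {"claw": -1,"slide": [0,0,1.8],"delta_rot": [0,0,0]},
  {"claw": -1,"slide": [0,0,1.8],"delta_rot": [0,0,0]},
])

```text
time: 36.6
position: [0.5649, 0.3275, 0.0432]
tool_rot: [2.299, 2.141, -0.0]
ft_force: [0.2, 0.3, -2.4]
grip_width: 0.476
grip_force: 25.0
```

Request:
send_rows([
  {"claw": -1,"slide": [0,0,0.4],"delta_rot": [0,0,0]},
  {"claw": -1,"slide": [0,0,0.8],"delta_rot": [0,0,0]},
  {"claw": -1,"slide": [0,0,1.2],"delta_rot": [0,0,0]},
  {"claw": -1,"slide": [0,0,1.5],"delta_rot": [0,0,0]},
  {"claw": -1,"slide": [0,0,1.5],"delta_rot": [0,0,0]},
])

```text
time: 37.1
position: [0.5649, 0.3275, 0.0422]
tool_rot: [-2.299, -2.141, -0.0]
ft_force: [-1.5, -0.6, 2.5]
grip_width: 0.481
grip_force: 25.0
```

Request:
send_rows([
  {"claw": -1,"slide": [0,0,0],"delta_rot": [0,0,0]},
  {"claw": -1,"slide": [0,0,0],"delta_rot": [0,0,0]},
])

```text
time: 37.3
position: [0.565, 0.3275, 0.0422]
tool_rot: [-2.299, -2.141, -0.0]
ft_force: [-1.0, -0.5, 4.5]
grip_width: 0.483
grip_force: 25.0
```

Request:
send_rows([
  {"claw": 1,"slide": [0,0,0],"delta_rot": [0,0,0]},
  {"claw": 1,"slide": [0,0,0],"delta_rot": [0,0,0]},
  {"claw": 1,"slide": [0,0,0],"delta_rot": [0,0,0]},
  {"claw": 1,"slide": [0,0,0],"delta_rot": [0,0,0]},
  {"claw": 1,"slide": [0,0,0],"delta_rot": [0,0,0]},
])

```text
time: 37.8
position: [0.5649, 0.3275, 0.0417]
tool_rot: [2.299, 2.141, 0.0]
ft_force: [0.1, 0.2, -0.4]
grip_width: 0.847
grip_force: 0.0
```

Request:
send_rows([
  {"claw": 1,"slide": [0,0,-10],"delta_rot": [0,0,0]},
  {"claw": 1,"slide": [0,0,-40],"delta_rot": [0,0,0]},
  {"claw": 1,"slide": [0,0,-80],"delta_rot": [0,0,0]},
  {"claw": 1,"slide": [-20,-12,-120],"delta_rot": [0,0,0]},
  {"claw": 1,"slide": [-50,-12,-160],"delta_rot": [0,0,0]},
])

```text
time: 38.3
position: [0.5477, 0.2806, 0.2038]
tool_rot: [-2.293, -2.146, -0.001]
ft_force: [-0.7, 0.6, 1.3]
grip_width: 1.0
grip_force: 0.0
```

Request:
send_rows([
  {"claw": 1,"slide": [-40,0,0],"delta_rot": [0,0,0]},
  {"claw": 1,"slide": [-80,0,0],"delta_rot": [0,0,0]},
  {"claw": 1,"slide": [-90,0,0],"delta_rot": [0,0,0]},
  {"claw": 1,"slide": [-90,0,0],"delta_rot": [0,0,0]},
  {"claw": 1,"slide": [-90,0,0],"delta_rot": [0,0,0]},
])

```text
time: 38.8
position: [0.5429, 0.1903, 0.2022]
tool_rot: [-2.297, -2.142, -0.002]
ft_force: [0.5, 1.4, -0.1]
grip_width: 0.997
grip_force: 0.0
```

Request:
send_rows([
  {"claw": 1,"slide": [0,0,0],"delta_rot": [0,0,0]},
  {"claw": 1,"slide": [0,0,0],"delta_rot": [0,0,0]},
  {"claw": 1,"slide": [0,0,0],"delta_rot": [0,0,0]},
  {"claw": 1,"slide": [0,0,0],"delta_rot": [0,0,0]},
])

```text
time: 39.2
position: [0.5429, 0.1893, 0.2016]
tool_rot: [2.298, 2.142, -0.001]
ft_force: [0.3, -1.2, 0.6]
grip_width: 1.0
grip_force: 0.0
```

Run:
```python
from h import *
d=look("w10",False); st(); s=ctrl.get_image("side"); t=ctrl.get_image("top")
a=cv2.resize(d["color"][0:230,180:500],(400,288)); b=cv2.resize(t["color"][150:290,170:470],(400,187)); 
c=np.vstack([cv2.resize(s["color"][130:350,250:420],(387,500))]); l=np.vstack([a,b]); l=cv2.copyMakeBorder(l,0,25,0,0,cv2.BORDER_CONSTANT)
cv2.imwrite("pics/fin.png",np.hstack([l,c]))
```

```text
t 39.25 pos [542.9 189.  201.6] rot [ 2.2982e+00  2.1418e+00 -5.0000e-04] F [-0.4 -0.4 -0.5] w 0.999 g 0.0
```

View pics/fin.png

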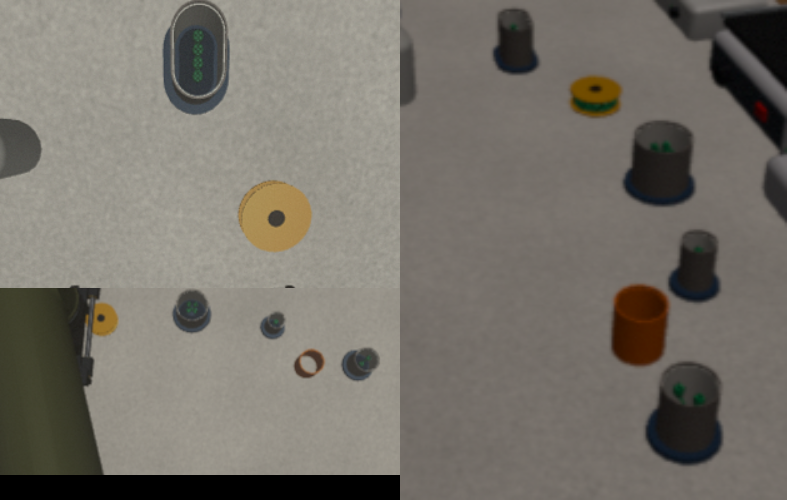

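All four rings stand upright and centred on their flanges: oval at (200,50) top left, the others in the side crop. Bottle and roll are in place. Handing in.

```bash
python3 -c "
from bench import ctrl
print(ctrl.close_job())"
```

```text
the job is handed in; nothing more can be done
None
```

All four casting rings were lowered onto their matching formers and released, and look upright with rims flat on the flanges in the final camera views; the bottle and wax roll were left untouched, and the job was handed in at about 39 s.

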